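# Build a level wedge packing and stand the prop jack on it

### The job

Build a level packing stack on the blue wedge that already lies on the bench: lay the other blue wedge on it turned end for end so that the top is level, then the two orange wedges the same way as a second pair, crosswise over the middle of the blue pair, all the right way up and with edges lined up by eye. Finally stand the red-headed prop jack upright on the middle of the stack, let go, and see that it stands still; do not shift the bottom wedge, never tip the jack over, and leave the other things on the bench alone.

Things in the scene. Friction and masses are not known exactly. Their poses are not given: they have to be found in the camera images.
- base_wedge: Blue aluminium wedge, 0.4 kg, loose and flat on the bench, yaw 2.3 to 4.7; the stack is built on it. 120 long (x), 50 wide (y, upright sides); flat underside, upper face sloping from 14 thick at the -x end (24 mid) to 34 at +x (9.46 deg). White band at the thick +x end. Origin: centre of underside, z square to it, up. Underside of an equal wedge, end for end, on the slope: level block 48 thick.
- blue_wedge: Same size and shape as base_wedge, same frame; blue paint. The mate of base_wedge. Starts lying on the rack with its length along the slope.
- orange_wedge_1: Same size and shape as base_wedge, same frame, orange paint. Starts lying on the rack with its length along the slope, thick end down the slope.
- orange_wedge_2: Same size and shape as base_wedge, same frame, orange paint; the mate of orange_wedge_1 and looks the same. Starts lying on the rack, thick end up the slope.
- rack: Fixed aluminium rack 310 wide (y). Plate slopes 30 deg, 150 along the slope, rising to +x; low side to the robot, with a lip 10 above the plate. The 3 wedges lie on the plate against the lip, about 100 apart along y (50 clear between), any order. Origin: centre of footprint on the bench; plate top 20 above bench at the lip (x=-65), 95 at the high edge.
- jack: Top-heavy prop jack standing on the bench, 115 tall, 0.45 to 0.7 kg: round steel foot 36 diameter, 8 thick; 20 stem with a brass collar; heavy red cylindrical head 50 diameter from 74 to 115 above the underside. Origin: centre of the foot's underside, z up its axis.
- wrench: Bystander, to be left alone: steel wrench, 170 mm long. Loose on the bench; origin near the middle of its underside.
- screwdriver: Bystander, to be left alone: screwdriver, 190 mm long. Loose on the bench; origin near the middle of its underside.
- oil: Bystander, to be left alone: white bottle with a red cap, 60 mm diameter, 150 mm tall. Loose on the bench; origin near the middle of its underside.
- paste: Bystander, to be left alone: grey jar, 64 mm diameter, 60 mm tall. Loose on the bench; origin near the middle of its underside.
- mug: Bystander, to be left alone: steel cup, 72 mm diameter, 85 mm tall. Loose on the bench; origin near the middle of its underside.
- vblock: Bystander, to be left alone: steel V-block, 70 x 50 x 50 mm, about 0.7 kg. Loose on the bench; origin near the middle of its underside.
Mind the look-alikes: they are no part of the job. Leave any pink look-alike of the orange_wedge_2 alone. What is shaped like the jack but purple is not meant.

How it is judged:
On the way, in this order (a step that is already met when the one before it is completed fails the run):
1. the second blue wedge lies end for end on the first, level on top, let go (x of blue_wedge in the frame of base_wedge between -0.015 and 0.015 m and y of blue_wedge in the frame of base_wedge between -0.012 and 0.012 m and z of blue_wedge in the frame of base_wedge between 0.018 and 0.03 m and angle between blue_wedge's own x axis and vertical between 1.6859 and 1.7859 rad and angle between blue_wedge's own z axis and vertical below 0.26 rad and angle between the x axis of blue_wedge and the x axis of base_wedge, either way round below 0.26 rad and linear speed of blue_wedge below 0.02 m/s and contact force between blue_wedge and the fingers below 0.1 N), for 0.2 s.
2. an orange wedge lies flat and crosswise on the middle of the blue pair, let go (((x of orange_wedge_1 in the frame of base_wedge between -0.018 and 0.018 m and y of orange_wedge_1 in the frame of base_wedge between -0.018 and 0.018 m and z of orange_wedge_1 in the frame of base_wedge between 0.042 and 0.054 m and angle between orange_wedge_1's own z axis and vertical below 0.05 rad and angle between the x axis of orange_wedge_1 and the y axis of base_wedge, either way round below 0.22 rad and linear speed of orange_wedge_1 below 0.02 m/s and contact force between orange_wedge_1 and the fingers below 0.1 N) or (x of orange_wedge_2 in the frame of base_wedge between -0.018 and 0.018 m and y of orange_wedge_2 in the frame of base_wedge between -0.018 and 0.018 m and z of orange_wedge_2 in the frame of base_wedge between 0.042 and 0.054 m and angle between orange_wedge_2's own z axis and vertical below 0.05 rad and angle between the x axis of orange_wedge_2 and the y axis of base_wedge, either way round below 0.22 rad and linear speed of orange_wedge_2 below 0.02 m/s and contact force between orange_wedge_2 and the fingers below 0.1 N))), for 0.2 s.
3. the other orange wedge lies end for end on it, level on top, let go (((x of orange_wedge_1 in the frame of base_wedge between -0.018 and 0.018 m and y of orange_wedge_1 in the frame of base_wedge between -0.018 and 0.018 m and z of orange_wedge_1 in the frame of base_wedge between 0.042 and 0.054 m and angle between orange_wedge_1's own z axis and vertical below 0.05 rad and angle between the x axis of orange_wedge_1 and the y axis of base_wedge, either way round below 0.22 rad and x of orange_wedge_2 in the frame of orange_wedge_1 between -0.015 and 0.015 m and y of orange_wedge_2 in the frame of orange_wedge_1 between -0.012 and 0.012 m and z of orange_wedge_2 in the frame of orange_wedge_1 between 0.018 and 0.03 m and angle between orange_wedge_2's own x axis and vertical between 1.6859 and 1.7859 rad and angle between orange_wedge_2's own z axis and vertical below 0.26 rad and angle between the x axis of orange_wedge_2 and the x axis of orange_wedge_1, either way round below 0.26 rad) or (x of orange_wedge_2 in the frame of base_wedge between -0.018 and 0.018 m and y of orange_wedge_2 in the frame of base_wedge between -0.018 and 0.018 m and z of orange_wedge_2 in the frame of base_wedge between 0.042 and 0.054 m and angle between orange_wedge_2's own z axis and vertical below 0.05 rad and angle between the x axis of orange_wedge_2 and the y axis of base_wedge, either way round below 0.22 rad and x of orange_wedge_1 in the frame of orange_wedge_2 between -0.015 and 0.015 m and y of orange_wedge_1 in the frame of orange_wedge_2 between -0.012 and 0.012 m and z of orange_wedge_1 in the frame of orange_wedge_2 between 0.018 and 0.03 m and angle between orange_wedge_1's own x axis and vertical between 1.6859 and 1.7859 rad and angle between orange_wedge_1's own z axis and vertical below 0.26 rad and angle between the x axis of orange_wedge_1 and the x axis of orange_wedge_2, either way round below 0.26 rad)) and linear speed of each of orange_wedge_1, orange_wedge_2 below 0.02 m/s and contact force between each of orange_wedge_1, orange_wedge_2 and the fingers below 0.1 N), for 0.2 s.
4. the jack stands upright on the middle of the stack, let go and still for a second (horizontal distance between jack and orange_wedge_1 below 0.02 m and horizontal distance between jack and orange_wedge_2 below 0.02 m and z of jack in the frame of base_wedge between 0.088 and 0.104 m and angle between jack's own z axis and vertical below 0.06 rad and linear speed of jack below 0.02 m/s and contact force between jack and the fingers below 0.1 N), for 1 s.
At the end, for the whole second after the job is handed in: Wedges at rest, right way up: each pair end for end, centred (15 mm along, 12 mm across), in line (11 deg), tops level (3 deg); orange pair crosswise (12 deg), centred (18 mm). Bottom wedge within 25 mm of its start. Jack upright (3 deg) on top, within 20 mm of both orange middles, still, let go (all of step 1 and all of step 3 and all of step 4 and distance of base_wedge from where it was at the start of the episode below 0.025 m and angle between base_wedge's own z axis and vertical below 0.04 rad); the robot touches nothing.
It fails at once if the jack is tipped (over 35 degrees) (angle between jack's own z axis and vertical above 0.6 rad).
It fails at once if the bottom wedge is shifted by more than 40 mm (distance of base_wedge from where it was at the start of the episode above 0.04 m).
It fails at once if a bystander is shifted by more than 30 mm (distance of any of wrench, screwdriver, oil, paste, mug, vblock from where it was at the start of the episode above 0.03 m).
It also fails if it takes over 72 s, if anything falls off the work surface, if the arm or the gripper's body presses on something with over 40 N, if the wrist force passes 120 N, or if a joint passes its speed limit or range.

### The arm

A 7-joint arm with a two-finger parallel gripper is mounted at the origin on the work surface. World frame = base frame: x ahead of the robot, y to its left, z up, the work surface at z = 0. Lengths are in m, angles in rad, forces in N, time in s.
With the tool pointing down it reaches from about 0.35 to 0.9 m from the base axis. Payload 8.1 kg.
Tool frame: the origin (TCP) lies at the very end of the fingers, on their centre line; the grasp point (between the pads) lies 19 mm behind it (grasp_offset is the distance from the TCP to the grasp point, in m); z points along the fingers, y is the line along which they close (so a half turn about z gives the same grasp; the last joint's range is limited). The gripper opens to 92 mm and grips with 3 to 60 N. Pads are 19 mm wide; open, the fingers measure 130 mm over their backs; the gripper's body (75 mm by 190 mm) begins 47 mm behind the grasp point.
Start: joints at [1.116, 0.434, 0.025, 1.573, -0.012, 1.134, -0.075], TCP at [0.215, -0.587, 0.227] pointing down, gripper open.
Joint ranges: [-2.62, 2.62], [-0.44, 2.09], [-1.27, 1.32], [0.08, 2.57], [-1.32, 4.46], [0.12, 2], [-2.74, 2.74]. Speed limits (rad/s): [2.22, 2.22, 3.01, 3.01, 3.14, 3.14, 3.14].

### API

Orientations are given as a rotation vector (axis times angle).
In Python, from cell import observe, get_image, camera_params, sign_off, silhouettes, grasp_offset gives the robot as it stands. The module is installed in compiled form; this text tells all that it offers.
- The arm moves only by the tool jog_arm, never from a script. Its argument "motion" is a list that holds one entry, the list of rows, each a list of 7 numbers: the shift along the tool's x, y, z in m, then the turn, a rotation vector about the tool's x, y, z in rad, then the closure, from -1 (fully open) to 1 (shut), so that 0 is half open. In form: [[[dx, dy, dz, wx, wy, wz, hand], ...]]. A call has 1 to 10 rows; each row is the pose to reach, as a shift and turn from the pose commanded when the call began, along the tool's axes at that moment; what a row does not reach only later rows make up. A row lasts 1/12 s, in which the tool goes at most 41.7 mm and 7.16 degrees, less where a joint would pass 70% of its speed; a pose out of reach is approached as far as the arm can. A call with a gripper value outside its range is refused whole. The fingers move at their own pace and stop on an object; "force" is the grip in N (left out, the last holds). Time passes only in rows, so rows that repeat a pose let the fingers close. It gives the time, the measured TCP pose, the force, the opening and the grip force at its end, in the units of the state.
- observe(): the state, without advancing time (a new reading comes with each control period).
- get_image(name): name is "scene" or "top"; returns the picture (420x560x3 uint8, red, green, blue); there is no depth.
- camera_params(name): a dict with "vertical_fov" (degrees; the focal length in pixels is half the picture's height over the tangent of half this angle, whatever the lens; pixels are square), "cx", "cy" (the principal point, pixels), "T" (4x4, takes a point from camera to world coordinates). Camera axes: x right, y down, z forward; pixel columns grow to the right and rows downward; lengths in m; the calibration is good to about 2 mm. A picture is of the moment at which its call begins. camera_params takes no time and is no camera call.
- sign_off(): hands the job in; it is judged then, once.
Trained networks look in the newest picture that a camera, given by its name, has taken for a name from the list of things; names that differ only in an ending like _2 or _b are one class to them, and where a whole thing is asked for, a point or a joint stands for the part that bears it (a point fixed in the world has none). Each returns a list of dicts, best first, with "p" (0 to 1); they miss things now and then, are a little off and sometimes report something else, mostly with a low value. They report only what shows in the picture. A call takes as long as a camera call. They do not tell look-alikes from the thing itself.
- silhouettes(query, camera): "mask" (420x560 bool, what is visible of it) and "pixel" ([column, row] in pixels, amid what is visible of it).
The state is a dict: "clock": time; "joints": joint angles; "dq": joint speeds; "joint_efforts": joint torques, N m; "position": TCP position; "ee_rot": TCP orientation; "force": force on the tool from outside, world axes, zero at the start; "ft_torque": the same for the moment, N m; "width": opening from 0.0 (shut) to 1.0 (fully open); "gripper_force": force on a finger pad.
Only numpy, scipy, OpenCV 4.12 (cv2) and the standard library are available. Lean on these libraries where they do the work, as an engineer would, in place of code of your own. Each camera call takes 0.05 s, during which the arm holds its last target. There are 200 camera calls.

## Working session

There is one attempt and no reset: what is moved stays moved. The work goes in short steps, Python scripts to look and compute and a tool call to move; the robot and the scene stay as the last step left them, time stands still between calls to the robot, and variables do not carry over. Pictures are saved under pics/ and viewed, at most 10 in all, crops included, and the job is handed in when it is done.

Besides the shell and the picture viewer there is one more tool, called after "Call:" in YAML: its name, and indented under it one key for each argument. jog_arm: Moves the arm, as the interface text tells. Its arguments: {"type":"object","properties":{"motion":{"type":"array"},"force":{"type":"number"}},"required":["motion"]}

```bash
mkdir -p pics; python3 - <<'E'
from cell import *
import cv2,numpy as np
np.set_printoptions(precision=4,suppress=True)
for n in("scene","top"):
    im=get_image(n);cv2.imwrite(f"pics/{n}0.png",im[:,:,::-1]);print(n,camera_params(n))
s=observe();print(s,grasp_offset)
E
```

```text
scene {'vertical_fov': 50.401301987959336, 'cx': 281.7198862579774, 'cy': 207.79455277452308, 'T': array([[-0.4231,  0.6939, -0.5827,  1.1762],
       [ 0.906 ,  0.3308, -0.264 ,  0.2903],
       [ 0.0096, -0.6396, -0.7687,  0.8881],
       [ 0.    ,  0.    ,  0.    ,  1.    ]])}
top {'vertical_fov': 45.09473208230191, 'cx': 282.34815694885646, 'cy': 213.7387049687634, 'T': array([[-0.0037, -0.9913,  0.1313,  0.3705],
       [-0.9999,  0.0018, -0.0146, -0.0028],
       [ 0.0142, -0.1314, -0.9912,  1.3424],
       [ 0.    ,  0.    ,  0.    ,  1.    ]])}
{'clock': 0.1, 'joints': array([ 1.1164,  0.4352,  0.025 ,  1.574 , -0.0116,  1.134 , -0.0751]), 'dq': array([ 0.0002, -0.0015,  0.0007, -0.0014,  0.0006,  0.0001,  0.0003]), 'joint_efforts': array([  0.0038, -66.9131,   0.9883, -31.5147,  -0.0606,   0.0375,
         0.    ]), 'position': array([ 0.2151, -0.5863,  0.226 ]), 'ee_rot': array([-3.0918, -0.5494,  0.0006]), 'force': array([-0.216 , -0.3968,  0.157 ]), 'ft_torque': array([ 0.0034, -0.0222, -0.0298]), 'gripper_force': 0.0, 'width': 0.9986946995250262} 0.0188
```

View pics/scene0.png

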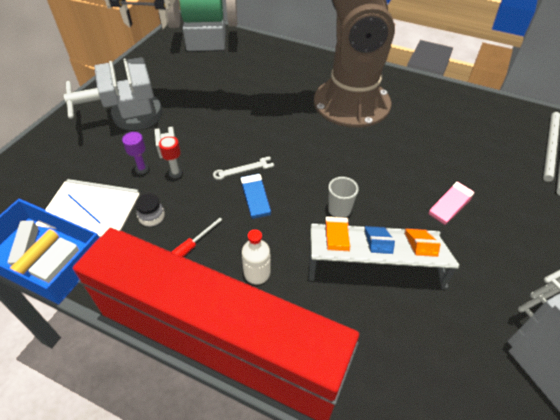

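View pics/top0.png

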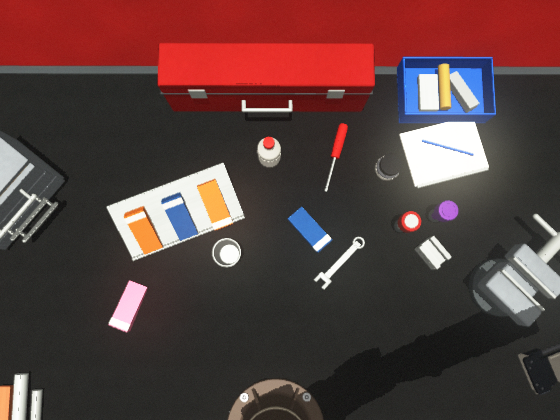

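Top view: base wedge at about (310,228), rack wedges at (142,230) orange, (180,217) blue and (214,203) orange. The red jack is at (411,221) and its purple look-alike at (447,210). The pink look-alike is at (127,305), off the rack, so I'll leave it and the purple one alone. The red head and the orange paint on the rack fit the description. Next I'll measure by model fit and take one confirming crop.

```bash
cat > h.py <<'E'
import numpy as np,cv2
from cell import *
from scipy.optimize import minimize
from scipy.spatial.transform import Rotation as R
np.set_printoptions(precision=4,suppress=True)
W=np.array([[sx*.06,sy*.025,z] for sx in(-1,1) for sy in(-1,1) for z in(0,.024+sx*.01)])
CAM={n:camera_params(n) for n in("scene","top")}
def proj(P,n):
    c=CAM[n];f=210/np.tan(np.radians(c["vertical_fov"]/2));T=c["T"]
    q=(P-T[:3,3])@T[:3,:3];return q[:,:2]/q[:,2:]*f+[c["cx"],c["cy"]]
def ray(px,n,z):
    c=CAM[n];f=210/np.tan(np.radians(c["vertical_fov"]/2));T=c["T"]
    d=T[:3,:3]@np.array([(px[0]-c["cx"])/f,(px[1]-c["cy"])/f,1]);o=T[:3,3]
    return o+d*(z-o[2])/d[2]
def render(P,n):
    m=np.zeros((420*4,560*4),np.uint8)
    h=cv2.convexHull((proj(P,n)*4+1.5).round().astype(np.int32));cv2.fillConvexPoly(m,h,1)
    return cv2.resize(m*255,(560,420),interpolation=cv2.INTER_AREA)/255.
def fit(pts,x0,masks,step):
    "pts(x)->world points; masks: {cam:mask}"
    def cost(x):
        P=pts(x);s=0
        for n,m in masks.items():
            r=render(P,n);s+=1-np.minimum(r,m).sum()/np.maximum(r,m).sum()
        return s/len(masks)
    x0=np.array(x0,float);S=np.vstack([x0]+[x0+np.eye(len(x0))[i]*step[i] for i in range(len(x0))])
    for _ in range(2):
        r=minimize(cost,x0,method="Nelder-Mead",options=dict(initial_simplex=S,maxiter=250,xatol=1e-4,fatol=1e-4))
        x0=r.x;S=np.vstack([x0]+[x0+np.eye(len(x0))[i]*step[i]/2 for i in range(len(x0))])
    return r.x,r.fun
def yawpitch(y,p): return R.from_euler("ZY",[y,p])   # p<0: x up
E
python3 - <<'E'
from h import *
import pickle
D={}
for n in("scene","top"):
    im=get_image(n)
    for q in("base_wedge","blue_wedge","orange_wedge_1","rack","jack","mug"):
        D[n,q]=silhouettes(q,n)
        print(n,q,[(np.round(d["p"],2),np.round(d["pixel"]),int(d["mask"].sum())) for d in D[n,q]])
pickle.dump(D,open("D.pkl","wb"))
im=get_image("top")[:,:,::-1]
a=cv2.resize(im[150:270,100:250],(600,480),interpolation=3)
b=cv2.resize(im[190:270,380:480],(200,160),interpolation=3)
c=cv2.resize(im[200:260,280:340],(200,200),interpolation=3)
o=np.zeros((480,800,3),np.uint8);o[:,:600]=a;o[:160,600:]=b;o[200:400,600:]=c
cv2.imwrite("pics/crop1.png",o)
E
```

```text
scene base_wedge [(np.float64(0.8), array([256., 198.]), 880)]
scene blue_wedge []
scene orange_wedge_1 [(np.float64(0.88), array([452., 202.]), 932), (np.float64(0.77), array([418., 245.]), 739), (np.float64(0.58), array([334., 232.]), 775), (np.float64(0.46), array([172., 152.]), 566), (np.float64(0.28), array([257., 258.]), 1136)]
scene rack [(np.float64(0.61), array([375., 253.]), 3314)]
scene jack [(np.float64(0.91), array([136., 146.]), 589), (np.float64(0.77), array([170., 152.]), 616)]
scene mug [(np.float64(0.74), array([341., 196.]), 934)]
top base_wedge [(np.float64(0.56), array([308., 229.]), 899)]
top blue_wedge [(np.float64(0.84), array([182., 214.]), 985)]
top orange_wedge_1 [(np.float64(0.98), array([128., 309.]), 969), (np.float64(0.9), array([143., 230.]), 1027), (np.float64(0.83), array([214., 208.]), 1032)]
top rack [(np.float64(0.68), array([174., 196.]), 4522)]
top jack [(np.float64(0.6), array([411., 223.]), 450), (np.float64(0.6), array([443., 210.]), 491)]
top mug [(np.float64(0.94), array([229., 254.]), 615)]
```

View pics/crop1.png

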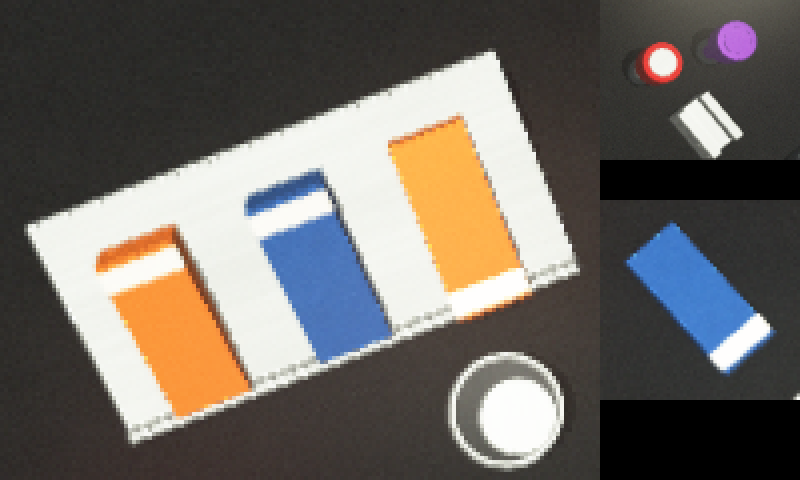

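The crop shows three things:
- Left orange and the blue have their bands (thick ends) up the slope. Right orange has its band down at the lip.
- The red-headed jack is the left one, and the purple is beside it.
- The base band is at the lower right.

Next I'll fit poses.

```bash
python3 - <<'E'
from h import *
import pickle
D=pickle.load(open("D.pkl","rb"))
g=lambda n,q,px:min(D[n,q],key=lambda d:np.hypot(*(np.array(d["pixel"])-px)))["mask"].astype(float)
def hull(m):
    o=np.zeros(m.shape,np.uint8);cv2.fillConvexPoly(o,cv2.convexHull(cv2.findNonZero(m.astype(np.uint8))),1);return o.astype(float)
# base
p=ray((310,228),"top",.02)
pts=lambda x:yawpitch(x[2],0).apply(W)+[x[0],x[1],0]
b,c=fit(pts,[p[0],p[1],3.9],{n:g(n,"base_wedge",px) for n,px in(("top",(308,229)),("scene",(256,198)))},[.01,.01,.15]);print("base",b,c)
# wedges on plate: free x,y,z? plate pose known through rack fit
RK=np.array([[sx*.065,sy*.155,.0575+sx*.0375] for sx in(-1,1) for sy in(-1,1)])
p=ray((177,212),"top",.055)
rk=lambda x:yawpitch(x[2],0).apply(RK)+[x[0],x[1],0]
m=hull(g("top","rack",(174,196)))
for q,px in(("blue_wedge",(182,214)),("orange_wedge_1",(143,230)),("orange_wedge_1",(214,208))): m=np.maximum(m,g("top",q,px))
r,c=fit(rk,[p[0],p[1],.38],{"top":hull(m)},[.01,.01,.1]);print("rack",r,c)
A=yawpitch(r[2],0)
for nm,q,px,sp,fl in(("blue","blue_wedge",(182,214),None,0),("o2","orange_wedge_1",(143,230),(418,245),0),("o1","orange_wedge_1",(214,208),(334,232),1)):
    def pose(x):
        Rw=A*yawpitch(x[2],-np.pi/6)
        o=A.apply(np.array([0,0,.0575])+R.from_euler("Y",-np.pi/6).apply([x[0],x[1],0]))+[r[0],r[1],0]
        return Rw*R.from_euler("Z",np.pi*fl),o
    pts=lambda x:pose(x)[0].apply(W)+pose(x)[1]
    ms={"top":g("top",q,px)}
    if sp: ms["scene"]=g("scene",q,sp)
    x,c=fit(pts,[-.015,{"blue":0,"o2":.1,"o1":-.1}[nm],0],ms,[.01,.01,.05])
    # also top only
    x2,c2=fit(pts,x,{"top":ms["top"]},[.005,.005,.03])
    print(nm,x,c,x2,c2,"origin",pose(x)[1],"x",pose(x)[0].apply([1,0,0]))
for nm,px in(("jack",(411,223)),("purple",(443,210))):
    th=np.linspace(0,2*np.pi,24,endpoint=False)
    J=np.array([[a*np.cos(t),a*np.sin(t),z] for a,z in((.018,0),(.018,.008),(.025,.074),(.025,.115)) for t in th])
    p=ray(px,"top",.1)
    ms={"top":hull(g("top","jack",px)),"scene":g("scene","jack",(170,152) if nm=="jack" else (136,146))}
    im=None
    x,c=fit(lambda x:J+[x[0],x[1],0],p[:2],{"top":ms["top"]},[.01,.01]);print(nm,x,c)
print("head top centre from red disc",ray((411,221),"top",.115)," mug",ray((227,252),"top",.085))
E
```

```text
base [ 0.5065 -0.092   3.8555] 0.06679235189706245
rack [0.5481 0.2481 0.3944] 0.12349347697728885
blue [-0.0122 -0.0027 -0.0203] 0.04439365849297883 [-0.0122 -0.0027 -0.0203] 0.04439365849297883 origin [0.5394 0.2415 0.0514] x [0.8061 0.3164 0.5   ]
o2 [-0.0072  0.0954 -0.0289] 0.06693971226973494 [-0.0092  0.0947 -0.0453] 0.04052492111688799 origin [0.5056 0.3338 0.0539] x [0.8088 0.3095 0.5   ]
o1 [-0.0146 -0.0952 -0.0239] 0.08188031155986508 [-0.0141 -0.0967 -0.0211] 0.05969385850289355 origin [0.573  0.1554 0.0502] x [-0.8073 -0.3136 -0.5   ]
jack [ 0.5156 -0.3361] 0.045938476131290096
purple [ 0.5429 -0.4303] 0.041282398868122905
head top centre from red disc [ 0.5145 -0.3364  0.115 ]  mug [0.4416 0.1162 0.085 ]
```

Call:
jog_arm:
  motion:
    - [[0, 0, -0.03, 0, 0, 0.1, -0.3], [0, 0, -0.07, 0, 0, 0.2, -0.3], [0, 0, -0.11, 0, 0, 0.2, -0.3], [0, 0, -0.11, 0, 0, 0.2, -0.3]]

```text
clock: 1.18
position: [0.2164, -0.5895, 0.3454]
ee_rot: [3.121, 0.236, 0.007]
force: [-0.8, -1.1, 0.8]
width: 0.763
gripper_force: 0.0
```

```bash
python3 -c "
from cell import *
s=observe();print(s['clock'],s['joints'],s['position'],s['ee_rot'],s['width'])"
```

```text
1.1833 [ 1.07817218  0.3656404   0.08207463  1.38870783 -0.03001871  1.37624859
 -0.25936574] [ 0.21644613 -0.58946373  0.34538789] [3.12119745 0.23632044 0.00657777] 0.7629571296177883
```

```bash
cat >> h.py <<'E'
def tool(yaw,pitch): return yawpitch(yaw,pitch)*R.from_euler("X",np.pi)
def cur():
    s=observe();return np.array(s["position"]),R.from_rotvec(s["ee_rot"])
def plan(wps,start=None):
    p,q=start or cur()
    for w,(P,yaw,pitch) in wps:
        Q=tool(yaw,pitch);d=q.inv().apply(np.array(P)-p);r=(q.inv()*Q).as_rotvec()
        print(w,"d",np.round(d,4),"r",np.round(r,4),"rows",np.ceil(max(np.linalg.norm(d)/.0417,np.linalg.norm(r)/.125)),"P",np.round(P,3))
        p,q=np.array(P),Q
PI6=np.pi/6
def above(o,yaw,pitch,h): return np.array(o)+yawpitch(yaw,pitch).apply([0,0,h])
E
python3 - <<'E'
from h import *
o=[.5394,.2415,.0514];y=.374
plan([("mid",([.5,-.2,.33],.3,0)),("pre",(above(o,y,-PI6,.10),y,-PI6)),("gr",(above(o,y,-PI6,.005),y,-PI6))])
E
```

```text
mid d [ 0.3389 -0.3425  0.0125] r [ 0.012  -0.0024 -0.1489] rows 12.0 P [ 0.5  -0.2   0.33]
pre d [ 0.1182 -0.4064  0.192 ] r [ 0.0194  0.5234 -0.0723] rows 12.0 P [0.493 0.223 0.138]
gr d [-0.    -0.     0.095] r [0. 0. 0.] rows 3.0 P [0.537 0.241 0.056]
```

Call:
jog_arm:
  motion:
    - [[0.27, -0.274, 0.01, 0, 0, 0, -0.5], [0.27, -0.274, 0.01, 0, 0, 0, -0.5], [0.27, -0.274, 0.01, 0, 0, 0, -0.5], [0.27, -0.274, 0.01, 0, 0, 0, -0.5], [0.27, -0.274, 0.01, 0, 0, 0, -0.5], [0.27, -0.274, 0.01, 0, 0, 0, -0.5], [0.27, -0.274, 0.01, 0, 0, 0, -0.5], [0.27, -0.274, 0.01, 0, 0, 0, -0.5], [0.27, -0.274, 0.01, 0, 0, 0, -0.5], [0.27, -0.274, 0.01, 0, 0, 0, -0.5]]

```text
clock: 2.02
position: [0.4449, -0.268, 0.3269]
ee_rot: [-3.129, -0.252, -0.004]
force: [0.1, 1.4, 0.1]
width: 0.748
gripper_force: 0.0
```

Call:
jog_arm:
  motion:
    - [[0.1, -0.25, 0.0, 0, 0.25, -0.2, -0.5], [0.1, -0.25, 0.0, 0, 0.25, -0.2, -0.5], [0.1, -0.25, 0.0, 0, 0.25, -0.2, -0.5], [0.1, -0.25, 0.0, 0, 0.25, -0.2, -0.5], [0.1, -0.25, 0.0, 0, 0.25, -0.2, -0.5], [0.1, -0.25, 0.0, 0, 0.25, -0.2, -0.5], [0.1, -0.25, 0.0, 0, 0.25, -0.2, -0.5], [0.1, -0.25, 0.0, 0, 0.25, -0.2, -0.5], [0.1, -0.25, 0.0, 0, 0.25, -0.2, -0.5]]

```text
clock: 2.77
position: [0.5019, -0.0118, 0.3268]
ee_rot: [-3.05, -0.549, -0.388]
force: [0.2, -0.3, 0.3]
width: 0.747
gripper_force: 0.0
```

```bash
python3 - <<'E'
from h import *
s=observe();print(s['clock'],s['joints'],s['position'],s['ee_rot'],s['width'],s['force'])
o=[.5394,.2415,.0514];y=.374
plan([("pre",(above(o,y,-PI6,.10),y,-PI6)),("gr",(above(o,y,-PI6,.005),y,-PI6))])
E
```

```text
2.7667 [ 0.3453  0.0428 -0.4004  1.8727 -0.0392  0.985  -1.2499] [ 0.5019 -0.0118  0.3268] [-3.0497 -0.5486 -0.3878] 0.7472372695799482 [ 0.1914 -0.289   0.3481]
pre d [ 0.0255 -0.2284  0.1954] r [ 0.0315  0.2754 -0.0102] rows 8.0 P [0.493 0.223 0.138]
gr d [-0.    -0.     0.095] r [0. 0. 0.] rows 3.0 P [0.537 0.241 0.056]
```

Call:
jog_arm:
  motion:
    - [[0.0255, -0.228, 0.195, 0.0315, 0.2754, -0.0102, -0.5], [0.0255, -0.228, 0.195, 0.0315, 0.2754, -0.0102, -0.5], [0.0255, -0.228, 0.195, 0.0315, 0.2754, -0.0102, -0.5], [0.0255, -0.228, 0.195, 0.0315, 0.2754, -0.0102, -0.5], [0.0255, -0.228, 0.195, 0.0315, 0.2754, -0.0102, -0.5], [0.0255, -0.228, 0.195, 0.0315, 0.2754, -0.0102, -0.5], [0.0255, -0.228, 0.195, 0.0315, 0.2754, -0.0102, -0.5], [0.0255, -0.228, 0.195, 0.0315, 0.2754, -0.0102, -0.5], [0.0255, -0.228, 0.195, 0.0315, 0.2754, -0.0102, -0.5], [0.0255, -0.228, 0.195, 0.0315, 0.2754, -0.0102, -0.5]]

```text
clock: 3.6
position: [0.4987, 0.1896, 0.158]
ee_rot: [-2.902, -0.532, -0.778]
force: [0.9, -0.3, -0.3]
width: 0.751
gripper_force: 0.0
```

```bash
python3 - <<'E'
from h import *
s=observe();print(s['clock'],s['joints'],s['position'],s['force'])
o=[.5394,.2415,.0514];y=.374
plan([("gr",(above(o,y,-PI6,.005),y,-PI6))])
im=get_image("top")[:,:,::-1];cv2.imwrite("pics/pre1.png",cv2.resize(im[130:290,80:280],(750,600),interpolation=3))
E
```

```text
3.6 [-0.3559  0.1716 -0.1845  2.3307  0.7611  0.1709 -2.46  ] [0.4987 0.1896 0.158 ] [ 0.9261 -0.3092 -0.3386]
gr d [-0.0043 -0.0344  0.1154] r [ 0.0089  0.0003 -0.0087] rows 3.0 P [0.537 0.241 0.056]
```

View pics/pre1.png

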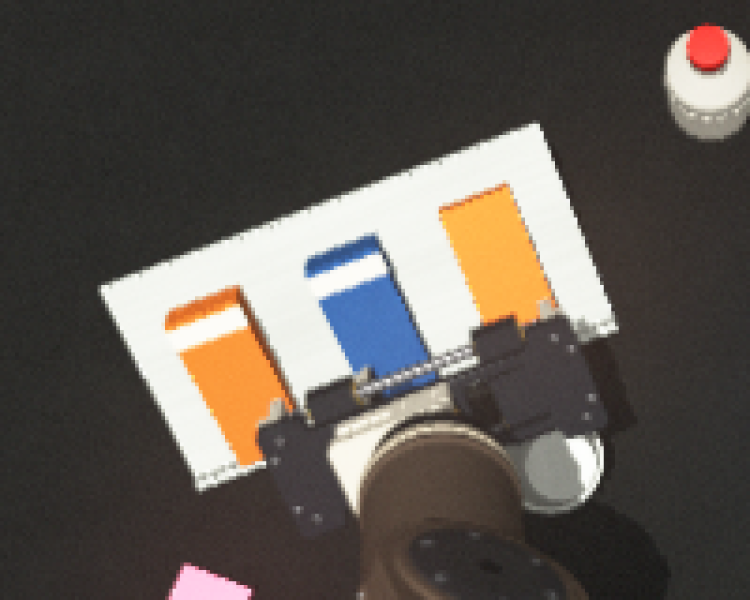

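The hand is over the blue wedge (crop about (390,310)), but joint 6 is near its limit at the 30° tilt. I'll grasp at a 15° tilt instead.

```bash
python3 - <<'E'
from h import *
o=[.5394,.2415,.0514];y=.374
g=above(o,y,-PI6,.0075)
plan([("pre",(above(g,y,-PI6/2,.07),y,-PI6/2)),("gr",(g,y,-PI6/2))])
E
```

```text
pre d [ 0.0143 -0.0274  0.044 ] r [ 0.0026 -0.2608 -0.006 ] rows 3.0 P [0.519 0.234 0.126]
gr d [ 0.   -0.    0.07] r [0. 0. 0.] rows 2.0 P [0.536 0.24  0.058]
```

Call:
jog_arm:
  motion:
    - [[0.0143, -0.0274, 0.03, 0.0026, -0.2608, -0.006, -0.5], [0.0143, -0.0274, 0.044, 0.0026, -0.2608, -0.006, -0.5], [0.0143, -0.0274, 0.044, 0.0026, -0.2608, -0.006, -0.5], [0.0143, -0.0274, 0.044, 0.0026, -0.2608, -0.006, -0.5], [0.0143, -0.0274, 0.044, 0.0026, -0.2608, -0.006, -0.5], [0.0143, -0.0274, 0.044, 0.0026, -0.2608, -0.006, -0.5], [0.0143, -0.0274, 0.044, 0.0026, -0.2608, -0.006, -0.5], [0.0143, -0.0274, 0.044, 0.0026, -0.2608, -0.006, -0.5]]

```text
clock: 4.32
position: [0.5198, 0.2279, 0.1281]
ee_rot: [-3.017, -0.567, -0.401]
force: [-0.0, 0.1, -0.2]
width: 0.753
gripper_force: 0.0
```

```bash
python3 - <<'E'
from h import *
s=observe();print(s['clock'],s['joints'],s['position'],s['force'])
o=[.5394,.2415,.0514];y=.374
g=above(o,y,-PI6,.0075)
plan([("gr",(g,y,-PI6/2))])
E
```

```text
4.3167 [-0.196   0.363  -0.4293  2.0444  0.4089  0.5402 -2.1088] [0.5198 0.2279 0.1281] [-0.0046  0.1275 -0.1954]
gr d [ 0.0005 -0.0058  0.0728] r [ 0.0041 -0.002  -0.0017] rows 2.0 P [0.536 0.24  0.058]
```

Call:
jog_arm:
  motion:
    - [[0.0005, -0.0058, 0.03, 0.004, -0.002, -0.0017, -0.5], [0.0005, -0.0058, 0.055, 0.004, -0.002, -0.0017, -0.5], [0.0005, -0.0058, 0.0728, 0.004, -0.002, -0.0017, -0.5], [0.0005, -0.0058, 0.0728, 0.004, -0.002, -0.0017, -0.5], [0.0005, -0.0058, 0.0728, 0.004, -0.002, -0.0017, -0.5], [0.0005, -0.0058, 0.0728, 0.004, -0.002, -0.0017, -0.5]]

```text
clock: 4.82
position: [0.5364, 0.2414, 0.0587]
ee_rot: [-3.013, -0.571, -0.397]
force: [-0.8, -0.3, 1.0]
width: 0.751
gripper_force: 0.0
```

Call:
jog_arm:
  motion:
    - [[0, 0, 0, 0, 0, 0, 0.3], [0, 0, 0, 0, 0, 0, 0.3], [0, 0, 0, 0, 0, 0, 0.3], [0, 0, 0, 0, 0, 0, 0.3], [0, 0, 0, 0, 0, 0, 0.3]]
  force: 30

```text
clock: 5.23
position: [0.5366, 0.2426, 0.0587]
ee_rot: [-3.011, -0.571, -0.398]
force: [-3.8, 2.0, 7.2]
width: 0.542
gripper_force: 30.0
```

```bash
python3 - <<'E'
from h import *
s=observe();print(s['clock'],s['joints'],s['position'],s['force'],s['width'])
q=R.from_rotvec(s['ee_rot']);print(q.as_matrix())
o=[.5394,.2415,.0514];y=.374
print("offset of o in tool",q.inv().apply(np.array(o)-s['position']))
E
```

```text
5.2333 [-0.291   0.4892 -0.3287  2.0605  0.5297  0.4015 -2.2275] [0.5366 0.2426 0.0587] [-3.8095  2.0017  7.2344] 0.5416194520433989
[[ 0.8986  0.3664  0.2412]
 [ 0.3533 -0.9304  0.0974]
 [ 0.2601 -0.0024 -0.9656]]
offset of o in tool [0.0002 0.0021 0.0076]
```

```bash
cat >> h.py <<'E'
def tcp_for(o,yaw,pw,dt,off):
    "TCP pose (P,yaw,pitch) so that wedge origin is at o with pitch pw; dt=tool pitch - wedge pitch"
    return np.array(o)-tool(yaw,pw+dt).apply(off),yaw,pw+dt
E
python3 - <<'E'
from h import *
p,q=cur()
off=[0,0,.0076];T=np.radians(9.46)
B=np.array([.5065,-.092,0]);y=.7139;dt=PI6-.263
plan([("lift",(p+[-.03,-.012,.1],.374,-.263)),
("over",tcp_for(B+[0,0,.15],y,T,dt,off)),("near",tcp_for(B+[0,0,.034],y,T,dt,off)),("set",tcp_for(B+[0,0,.024],y,T,dt,off))])
print(ray((269,145),"top",.15))
E
```

```text
lift d [-0.0052 -0.0001 -0.105 ] r [-0.0026 -0.0001  0.0005] rows 3.0 P [0.507 0.231 0.159]
over d [-0.1115  0.2992 -0.0282] r [-0.0282 -0.682  -0.3455] rows 8.0 P [ 0.509 -0.09   0.157]
near d [ 0.0479 -0.      0.1056] r [0. 0. 0.] rows 3.0 P [ 0.509 -0.09   0.041]
set d [ 0.0041 -0.      0.0091] r [0. 0. 0.] rows 1.0 P [ 0.509 -0.09   0.031]
[0.6964 0.0113 0.15  ]
```

Call:
jog_arm:
  motion:
    - [[-0.002, 0, -0.03, 0, 0, 0, 0.3], [-0.004, 0, -0.065, 0, 0, 0, 0.3], [-0.0052, 0, -0.105, 0, 0, 0, 0.3], [-0.0052, 0, -0.105, 0, 0, 0, 0.3], [-0.0052, 0, -0.105, 0, 0, 0, 0.3]]

```text
clock: 5.65
position: [0.507, 0.2291, 0.1594]
ee_rot: [-3.013, -0.569, -0.4]
force: [-0.9, -1.5, -5.7]
width: 0.543
gripper_force: 30.0
```

Call:
jog_arm:
  motion:
    - [[-0.0115, 0.03, -0.003, -0.003, -0.068, -0.035, 0.3], [-0.0223, 0.06, -0.0056, -0.0056, -0.136, -0.069, 0.3], [-0.0335, 0.09, -0.0085, -0.0085, -0.205, -0.104, 0.3], [-0.0446, 0.12, -0.0113, -0.0113, -0.273, -0.138, 0.3], [-0.0558, 0.15, -0.0141, -0.0141, -0.341, -0.173, 0.3], [-0.067, 0.18, -0.017, -0.017, -0.409, -0.207, 0.3], [-0.078, 0.21, -0.0197, -0.0197, -0.477, -0.242, 0.3], [-0.089, 0.24, -0.0226, -0.0226, -0.546, -0.276, 0.3], [-0.1115, 0.2992, -0.0282, -0.0282, -0.682, -0.3455, 0.3], [-0.1115, 0.2992, -0.0282, -0.0282, -0.682, -0.3455, 0.3]]

```text
clock: 6.48
position: [0.5087, -0.0953, 0.1529]
ee_rot: [2.744, 1.027, -0.612]
force: [-0.1, 0.1, -5.5]
width: 0.543
gripper_force: 30.0
```

Call:
jog_arm:
  motion:
    - [[0, 0, 0, 0, 0, 0, 0.3], [0, 0, 0, 0, 0, 0, 0.3], [0, 0, 0, 0, 0, 0, 0.3]]

```text
clock: 6.73
position: [0.5085, -0.0905, 0.1543]
ee_rot: [2.75, 1.027, -0.599]
force: [0.5, -0.4, -5.7]
width: 0.54
gripper_force: 30.0
```

```bash
python3 - <<'E'
from h import *
s=observe();print(s['clock'],s['joints'],s['position'],s['force'],s['width'])
off=[0,0,.0076];T=np.radians(9.46)
B=np.array([.5065,-.092,0]);y=.7139;dt=PI6-.263
plan([("over",tcp_for(B+[0,0,.15],y,T,dt,off))])
o=[]
for n in("top","scene"):
    im=get_image(n)[:,:,::-1];u=proj(B[None]+[0,0,.1],n)[0].astype(int)
    o.append(cv2.resize(im[max(u[1]-60,0):u[1]+60,u[0]-40:u[0]+40],(400,600),interpolation=3))
cv2.imwrite("pics/over1.png",np.hstack(o))
E
```

```text
6.7333 [ 0.1795  0.5745 -0.4177  1.6652  0.4269  1.3643 -1.2547] [ 0.5085 -0.0905  0.1543] [ 0.4544 -0.4248 -5.6726] 0.5397655623507541
over d [-0.0005 -0.0002 -0.0027] r [-0.0028  0.0023  0.0015] rows 1.0 P [ 0.509 -0.09   0.157]
```

View pics/over1.png

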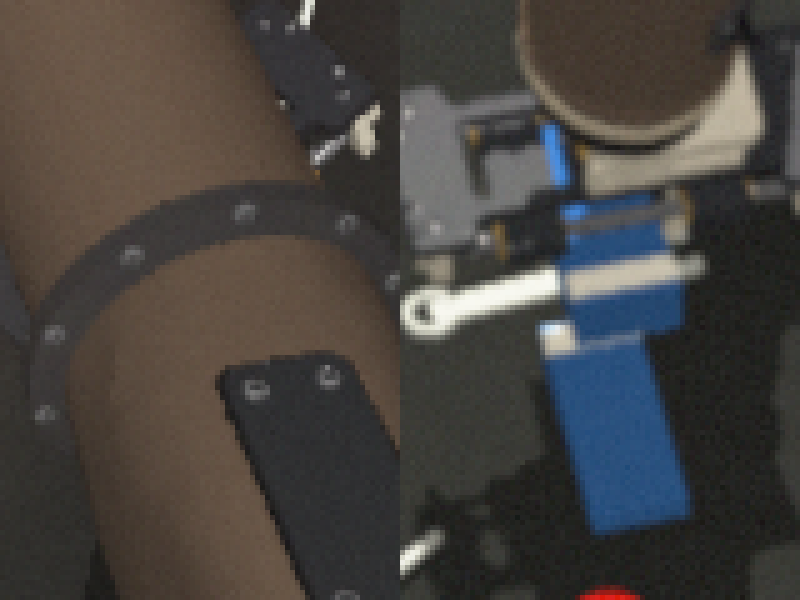

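Call:
jog_arm:
  motion:
    - [[0.012, 0, 0.026, 0, 0, 0, 0.3], [0.025, 0, 0.055, 0, 0, 0, 0.3], [0.036, 0, 0.08, 0, 0, 0, 0.3], [0.0468, 0, 0.103, -0.002, 0.002, 0.001, 0.3], [0.0468, 0, 0.103, -0.002, 0.002, 0.001, 0.3], [0.0468, 0, 0.103, -0.002, 0.002, 0.001, 0.3], [0.0468, 0, 0.103, -0.002, 0.002, 0.001, 0.3]]

```text
clock: 7.42
position: [0.5095, -0.0905, 0.044]
ee_rot: [2.749, 1.026, -0.591]
force: [0.5, -0.0, -4.6]
width: 0.539
gripper_force: 30.0
```

Call:
jog_arm:
  motion:
    - [[0.001, 0, 0.003, 0, 0, 0, 0.3], [0.002, 0, 0.005, 0, 0, 0, 0.3], [0.0025, 0, 0.006, 0, 0, 0, 0.3], [0.0025, 0, 0.006, 0, 0, 0, 0.3]]

```text
clock: 7.75
position: [0.5087, -0.0913, 0.0365]
ee_rot: [2.749, 1.025, -0.592]
force: [-0.1, 0.1, -5.5]
width: 0.54
gripper_force: 30.0
```

Call:
jog_arm:
  motion:
    - [[0.0005, 0, 0.001, 0, 0, 0, 0.3], [0.001, 0, 0.0025, 0, 0, 0, 0.3], [0.0015, 0, 0.0035, 0, 0, 0, 0.3], [0.0015, 0, 0.0035, 0, 0, 0, 0.3]]

```text
clock: 8.08
position: [0.5086, -0.0913, 0.0324]
ee_rot: [2.749, 1.025, -0.593]
force: [1.6, 0.6, -2.0]
width: 0.544
gripper_force: 30.0
```

Call:
jog_arm:
  motion:
    - [[0.0005, 0, 0.001, 0, 0, 0, 0.3], [0.001, 0, 0.002, 0, 0, 0, 0.3], [0.001, 0, 0.002, 0, 0, 0, 0.3]]

```text
clock: 8.33
position: [0.5087, -0.0913, 0.0319]
ee_rot: [2.748, 1.024, -0.594]
force: [-2.1, 1.7, 15.1]
width: 0.543
gripper_force: 30.0
```

Call:
jog_arm:
  motion:
    - [[-0.0005, 0, -0.001, 0, 0, 0, 0.3], [-0.0005, 0, -0.001, 0, 0, 0, 0.0], [-0.0005, 0, -0.001, 0, 0, 0, -0.5], [-0.0005, 0, -0.001, 0, 0, 0, -0.5], [-0.0005, 0, -0.001, 0, 0, 0, -0.5]]

```text
clock: 8.75
position: [0.5085, -0.0913, 0.0311]
ee_rot: [2.749, 1.025, -0.593]
force: [-0.2, 0.2, -0.1]
width: 0.711
gripper_force: 0.0
```

Call:
jog_arm:
  motion:
    - [[0, 0, -0.02, 0, 0, 0, -0.5], [0, 0, -0.05, 0, 0, 0, -0.5], [0, 0, -0.09, 0, 0, 0, -0.5], [0, 0, -0.12, 0, 0, 0, -0.5], [0, 0, -0.12, 0, 0, 0, -0.5]]

```text
clock: 9.17
position: [0.5502, -0.0558, 0.1455]
ee_rot: [2.75, 1.027, -0.579]
force: [0.1, 0.5, 0.1]
width: 0.753
gripper_force: 0.0
```

```bash
python3 - <<'E'
from h import *
s=observe();print(s['clock'],s['joints'],s['position'],s['force'],s['width'])
o=[.5056,.3338,.0539];y=.365
# slide consistently with blue: rack axis
g=above(o,y,-PI6,.0075)
plan([("pre",(above(g,y,-PI6/2,.08),y,-PI6/2)),("gr",(g,y,-PI6/2))])
for n in("scene","top"):
    get_image(n)
    D=silhouettes("blue_wedge",n);print(n,[(d["p"],d["pixel"],d["mask"].sum()) for d in D])
im=get_image("scene")[:,:,::-1];u=proj(np.array([[.5065,-.092,.04]]),"scene")[0].astype(int)
cv2.imwrite("pics/set1.png",cv2.resize(im[u[1]-50:u[1]+50,u[0]-60:u[0]+60],(600,500),interpolation=3))
E
```

```text
9.1667 [ 0.1172  0.6379 -0.4159  1.5678  0.4286  1.3945 -1.2919] [ 0.5502 -0.0558  0.1455] [0.0715 0.5204 0.1457] 0.7527053500082499
pre d [ 0.1846 -0.3317 -0.0748] r [0.0322 0.6708 0.3563] rows 10.0 P [0.483 0.325 0.138]
gr d [-0.   -0.    0.08] r [0. 0. 0.] rows 2.0 P [0.502 0.332 0.06 ]
scene [(0.7, [258.0, 196.2], np.int64(723))]
top []
```

View pics/set1.png

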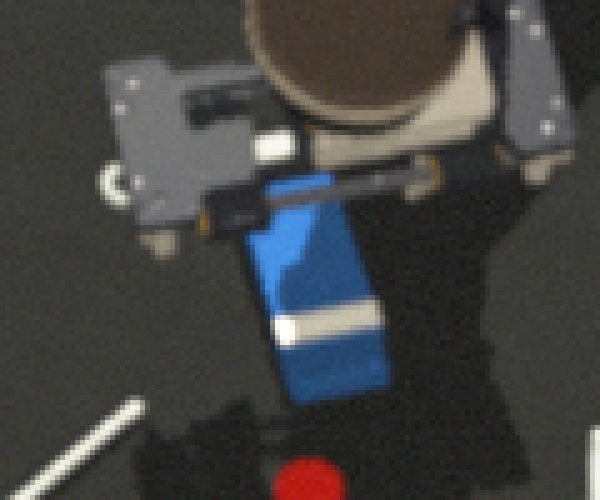

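The blue pair looks aligned, with the blue block's band at crop (330,318). On to orange_2.

Call:
jog_arm:
  motion:
    - [[0.03, -0.03, -0.05, 0, 0.1, 0.05, -0.5], [0.06, -0.06, -0.09, 0, 0.2, 0.1, -0.5], [0.1, -0.1, -0.1, 0, 0.3, 0.15, -0.5], [0.14, -0.13, -0.11, 0.01, 0.4, 0.2, -0.5], [0.15, -0.17, -0.11, 0.02, 0.5, 0.25, -0.5], [0.15, -0.21, -0.11, 0.03, 0.6, 0.3, -0.5], [0.16, -0.25, -0.11, 0.0322, 0.67, 0.356, -0.5], [0.17, -0.29, -0.11, 0.0322, 0.67, 0.356, -0.5], [0.18, -0.33, -0.11, 0.0322, 0.67, 0.356, -0.5], [0.1846, -0.3317, -0.0748, 0.0322, 0.6708, 0.3563, -0.5]]

```text
clock: 10.25
position: [0.4885, 0.3156, 0.1468]
ee_rot: [-3.016, -0.555, -0.391]
force: [1.9, 1.2, -1.1]
width: 0.753
gripper_force: 0.0
```

Call:
jog_arm:
  motion:
    - [[0, 0, 0, 0, 0, 0, -0.5], [0, 0, 0, 0, 0, 0, -0.5]]

```text
clock: 10.42
position: [0.485, 0.3122, 0.1416]
ee_rot: [-3.022, -0.563, -0.376]
force: [0.7, -1.0, 0.9]
width: 0.751
gripper_force: 0.0
```

```bash
python3 - <<'E'
from h import *
s=observe();print(s['clock'],s['joints'],s['position'],s['force'],s['width'])
o=[.5056,.3338,.0539];y=.365
g=above(o,y,-PI6,.0075)
plan([("pre",(above(g,y,-PI6/2,.08),y,-PI6/2)),("gr",(g,y,-PI6/2))])
B0=np.array([.5065,-.092,0]);T=np.radians(9.46)
ms={}
for n in("scene","top"):
    get_image(n)
    D=silhouettes("blue_wedge",n);print(n,[(d["p"],d["pixel"],d["mask"].sum()) for d in D])
    c=proj(B0[None]+[0,0,.04],n)[0]
    D=[d for d in D if np.hypot(*(np.array(d["pixel"])-c))<20]
    if D: ms[n]=D[0]["mask"].astype(float)
BB=np.array([[sx*.06,sy*.025,z] for sx in(-1,1) for sy in(-1,1) for z in(.0,.048)])
x,c=fit(lambda x:yawpitch(x[2],0).apply(BB)+[x[0],x[1],0],[.5065,-.092,.714],ms,[.006,.006,.08]);print("stack",x,c,list(ms))
E
```

```text
10.4167 [-0.3624  0.3695 -0.453   1.9887  0.4413  0.6317 -2.3071] [0.485  0.3122 0.1416] [ 0.6689 -0.9971  0.9166] 0.7512651822310294
pre d [ 0.0015 -0.0129  0.0044] r [-0.0005  0.0141  0.0032] rows 1.0 P [0.483 0.325 0.138]
gr d [-0.   -0.    0.08] r [0. 0. 0.] rows 2.0 P [0.502 0.332 0.06 ]
scene [(0.58, [255.6, 191.5], np.int64(908))]
top [(0.85, [309.4, 223.2], np.int64(925))]
stack [ 0.5087 -0.0929  0.7025] 0.1475147043224676 ['scene', 'top']
```

Call:
jog_arm:
  motion:
    - [[-0.0014, -0.013, 0.005, 0, 0.014, 0.003, -0.5], [-0.0014, -0.013, 0.005, 0, 0.014, 0.003, -0.5], [-0.0014, -0.013, 0.03, 0, 0.014, 0.003, -0.5], [-0.0014, -0.013, 0.055, 0, 0.014, 0.003, -0.5], [-0.0014, -0.013, 0.08, 0, 0.014, 0.003, -0.5], [-0.0014, -0.013, 0.085, 0, 0.014, 0.003, -0.5], [-0.0014, -0.013, 0.085, 0, 0.014, 0.003, -0.5], [-0.0014, -0.013, 0.085, 0, 0.014, 0.003, -0.5]]

```text
clock: 11.28
position: [0.5026, 0.3301, 0.062]
ee_rot: [-3.017, -0.548, -0.404]
force: [-0.3, 0.5, 0.3]
width: 0.753
gripper_force: 0.0
```

Call:
jog_arm:
  motion:
    - [[0, 0, 0, 0, 0, 0, 0.3], [0, 0, 0, 0, 0, 0, 0.3], [0, 0, 0, 0, 0, 0, 0.3], [0, 0, 0, 0, 0, 0, 0.3], [0, 0, 0, 0, 0, 0, 0.3]]
  force: 30

```text
clock: 11.7
position: [0.5027, 0.3325, 0.063]
ee_rot: [-3.013, -0.55, -0.408]
force: [-2.4, 2.7, 7.9]
width: 0.547
gripper_force: 30.0
```

```bash
python3 - <<'E'
from h import *
s=observe();print(s['clock'],s['joints'],s['position'],s['force'],s['width'])
p,q=cur();e=(q*R.from_euler("X",-np.pi)).as_euler("ZYX");print("yaw,pitch,roll",e)
off=q.inv().apply(np.array([.5032,.3328,.0524])-p);print("off",off);off[1]=0
B=np.array([.5075,-.0925,0]);y=.708-np.pi/2;dt=e[1]+PI6
plan([("lift",(p+[-.03,-.012,.13],e[0],e[1])),
("mid",([.5,.12,.25],-.2,dt)),
("over",tcp_for(B+[0,0,.15],y,0,dt,off)),("near",tcp_for(B+[0,0,.056],y,0,dt,off)),("set",tcp_for(B+[0,0,.048],y,0,dt,off))])
E
```

```text
11.7 [-0.4801  0.5002 -0.3325  2.0247  0.6105  0.4576 -2.4918] [0.5027 0.3325 0.063 ] [-2.4167  2.6678  7.9297] 0.5465037118026571
yaw,pitch,roll [ 0.3603 -0.2697  0.0038]
off [-0.0023 -0.0001  0.0104]
lift d [ 0.0035  0.0001 -0.1339] r [-0.0038 -0.      0.    ] rows 4.0 P [0.473 0.32  0.193]
mid d [-0.0283  0.1972 -0.0669] r [-0.0045 -0.5097  0.5666] rows 7.0 P [0.5  0.12 0.25]
over d [0.0744 0.2097 0.0742] r [ 0.1665 -0.      0.6415] rows 6.0 P [ 0.511 -0.096  0.16 ]
near d [ 0.0236 -0.      0.091 ] r [0. 0. 0.] rows 3.0 P [ 0.511 -0.096  0.066]
set d [ 0.002  -0.      0.0077] r [0. 0. 0.] rows 1.0 P [ 0.511 -0.096  0.058]
```

```bash
python3 - <<'E'
from h import *
p,q=cur();e=(q*R.from_euler("X",-np.pi)).as_euler("ZYX")
off=[-.0023,0,.0104]
B=np.array([.5075,-.0925,0]);y=.708+np.pi/2;dt=e[1]+PI6
plan([("lift",(p+[-.03,-.012,.13],e[0],e[1])),
("m1",([.5,.2,.25],1.0,0)),("m2",([.5,.0,.25],1.7,dt/2)),
("over",tcp_for(B+[0,0,.15],y,0,dt,off)),("near",tcp_for(B+[0,0,.056],y,0,dt,off)),("set",tcp_for(B+[0,0,.048],y,0,dt,off))])
E
```

```text
lift d [ 0.0035  0.0001 -0.1339] r [-0.0038 -0.      0.    ] rows 4.0 P [0.473 0.32  0.193]
m1 d [-0.0011  0.1224 -0.0594] r [ 0.0862 -0.2604 -0.6357] rows 6.0 P [0.5  0.2  0.25]
m2 d [-0.1683  0.1081  0.    ] r [-0.0444 -0.1217 -0.699 ] rows 6.0 P [0.5  0.   0.25]
over d [-0.0765 -0.0071  0.101 ] r [-0.1096 -0.1234 -0.5687] rows 5.0 P [ 0.504 -0.089  0.159]
near d [ 0.0236 -0.      0.091 ] r [0. 0. 0.] rows 3.0 P [ 0.504 -0.089  0.065]
set d [ 0.002  -0.      0.0077] r [0. 0. 0.] rows 1.0 P [ 0.504 -0.089  0.057]
```

Call:
jog_arm:
  motion:
    - [[0.001, 0, -0.03, 0, 0, 0, 0.3], [0.002, 0, -0.065, 0, 0, 0, 0.3], [0.003, 0, -0.1, 0, 0, 0, 0.3], [0.0035, 0, -0.134, 0, 0, 0, 0.3], [0.0035, 0, -0.134, -0.004, 0, 0, 0.3]]

```text
clock: 12.12
position: [0.4728, 0.3204, 0.1977]
ee_rot: [-3.016, -0.548, -0.415]
force: [0.5, 0.9, -2.8]
width: 0.542
gripper_force: 30.0
```

Call:
jog_arm:
  motion:
    - [[0, 0.015, -0.008, 0.011, -0.033, -0.08, 0.3], [0, 0.03, -0.015, 0.022, -0.065, -0.16, 0.3], [0, 0.046, -0.022, 0.032, -0.098, -0.24, 0.3], [0, 0.061, -0.03, 0.043, -0.13, -0.318, 0.3], [0, 0.077, -0.037, 0.054, -0.163, -0.398, 0.3], [0, 0.092, -0.045, 0.065, -0.195, -0.478, 0.3], [0, 0.108, -0.052, 0.076, -0.228, -0.558, 0.3], [-0.0011, 0.1224, -0.0594, 0.0862, -0.2604, -0.6357, 0.3], [-0.0011, 0.1224, -0.0594, 0.0862, -0.2604, -0.6357, 0.3]]

```text
clock: 12.87
position: [0.5013, 0.1951, 0.2487]
ee_rot: [2.755, 1.502, -0.01]
force: [-0.2, -0.4, -3.0]
width: 0.538
gripper_force: 30.0
```

Call:
jog_arm:
  motion:
    - [[-0.021, 0.0135, 0, -0.0055, -0.0152, -0.087, 0.3], [-0.042, 0.027, 0, -0.011, -0.03, -0.175, 0.3], [-0.063, 0.0405, 0, -0.0166, -0.0456, -0.262, 0.3], [-0.084, 0.054, 0, -0.022, -0.061, -0.35, 0.3], [-0.105, 0.0676, 0, -0.0278, -0.076, -0.437, 0.3], [-0.126, 0.081, 0, -0.0333, -0.091, -0.524, 0.3], [-0.147, 0.0946, 0, -0.0388, -0.1065, -0.612, 0.3], [-0.1683, 0.1081, 0, -0.0444, -0.1217, -0.699, 0.3], [-0.1683, 0.1081, 0, -0.0444, -0.1217, -0.699, 0.3]]

```text
clock: 13.62
position: [0.4982, -0.0064, 0.2483]
ee_rot: [2.01, 2.283, -0.141]
force: [0.4, -0.2, -4.2]
width: 0.541
gripper_force: 30.0
```

Call:
jog_arm:
  motion:
    - [[-0.011, -0.001, 0.0144, -0.0157, -0.0176, -0.081, 0.3], [-0.022, -0.002, 0.029, -0.031, -0.035, -0.1625, 0.3], [-0.033, -0.003, 0.043, -0.047, -0.053, -0.244, 0.3], [-0.044, -0.004, 0.058, -0.063, -0.07, -0.325, 0.3], [-0.055, -0.005, 0.072, -0.078, -0.088, -0.406, 0.3], [-0.066, -0.006, 0.087, -0.094, -0.106, -0.4875, 0.3], [-0.0765, -0.0071, 0.101, -0.1096, -0.1234, -0.5687, 0.3], [-0.0765, -0.0071, 0.101, -0.1096, -0.1234, -0.5687, 0.3], [-0.0765, -0.0071, 0.101, -0.1096, -0.1234, -0.5687, 0.3], [-0.0765, -0.0071, 0.101, -0.1096, -0.1234, -0.5687, 0.3]]

```text
clock: 14.45
position: [0.5038, -0.0892, 0.1597]
ee_rot: [1.221, 2.639, -0.159]
force: [0.1, 0.3, -3.2]
width: 0.542
gripper_force: 30.0
```

```bash
python3 - <<'E'
from h import *
s=observe();print(s['clock'],s['joints'],s['position'],s['force'],s['width'])
p,q=cur();e=(q*R.from_euler("X",-np.pi)).as_euler("ZYX");print(e)
off=[-.0023,0,.0104]
B=np.array([.5075,-.0925,0]);y=.708+np.pi/2;dt=-.2697+PI6
plan([("over",tcp_for(B+[0,0,.15],y,0,dt,off)),("near",tcp_for(B+[0,0,.056],y,0,dt,off)),("set",tcp_for(B+[0,0,.048],y,0,dt,off))])
# held wedge fit in scene
ms={}
for n in("scene","top"):
    get_image(n)
    D=silhouettes("orange_wedge_2",n);print(n,[(round(d["p"],2),d["pixel"],int(d["mask"].sum())) for d in D])
im=get_image("scene")[:,:,::-1];u=proj(np.array([[.5065,-.092,.12]]),"scene")[0].astype(int)
cv2.imwrite("pics/over2.png",cv2.resize(im[u[1]-60:u[1]+60,u[0]-70:u[0]+70],(700,600),interpolation=3))
E
```

```text
14.45 [ 0.5158  0.3287 -0.7285  2.0503  0.6231  0.8099  0.1027] [ 0.5038 -0.0892  0.1597] [ 0.1139  0.3312 -3.204 ] 0.541724851788476
[2.2755 0.2544 0.0024]
over d [0.     0.0007 0.0002] r [-0.0033  0.0005 -0.0032] rows 1.0 P [ 0.504 -0.089  0.159]
near d [ 0.0236 -0.      0.091 ] r [0. 0. 0.] rows 3.0 P [ 0.504 -0.089  0.065]
set d [ 0.002  -0.      0.0077] r [0. 0. 0.] rows 1.0 P [ 0.504 -0.089  0.057]
scene [(0.85, [334.6, 234.0], 769), (0.78, [451.7, 202.5], 954), (0.74, [241.1, 161.9], 599), (0.52, [149.1, 211.7], 736)]
top [(0.87, [127.4, 307.9], 1051), (0.59, [215.9, 206.4], 954), (0.56, [326.7, 210.7], 374)]
```

View pics/over2.png

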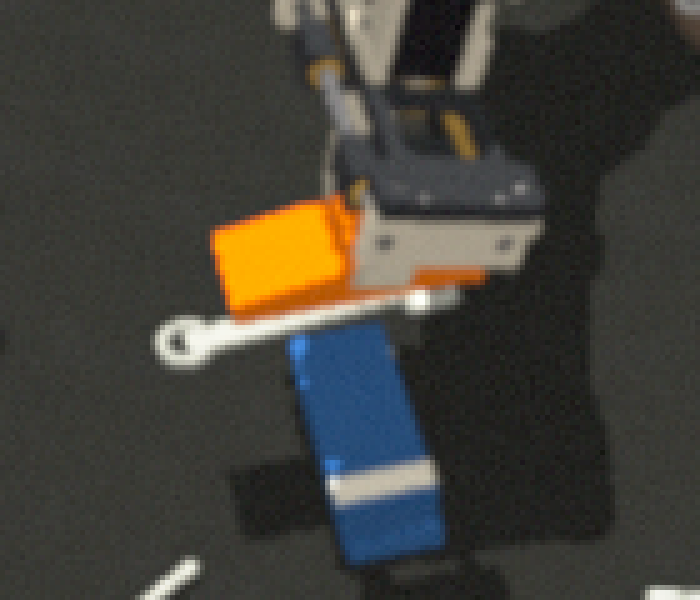

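The orange wedge is held level above the blue pair (crop (300,250)). I'll set it down.

Call:
jog_arm:
  motion:
    - [[0.006, 0.0007, 0.025, -0.003, 0, -0.003, 0.3], [0.013, 0.0007, 0.05, -0.003, 0, -0.003, 0.3], [0.019, 0.0007, 0.075, -0.003, 0, -0.003, 0.3], [0.0236, 0.0007, 0.091, -0.003, 0, -0.003, 0.3], [0.0236, 0.0007, 0.091, -0.003, 0, -0.003, 0.3], [0.0236, 0.0007, 0.091, -0.003, 0, -0.003, 0.3]]

```text
clock: 15.2
position: [0.5038, -0.0898, 0.0651]
ee_rot: [1.212, 2.643, -0.158]
force: [0.9, 0.6, -3.6]
width: 0.543
gripper_force: 30.0
```

Call:
jog_arm:
  motion:
    - [[0.0005, 0, 0.002, 0, 0, 0, 0.3], [0.001, 0, 0.004, 0, 0, 0, 0.3], [0.001, 0, 0.004, 0, 0, 0, 0.3], [0.001, 0, 0.004, 0, 0, 0, 0.3]]

```text
clock: 15.53
position: [0.5044, -0.0904, 0.0619]
ee_rot: [1.212, 2.64, -0.157]
force: [0.4, -0.3, -3.3]
width: 0.543
gripper_force: 30.0
```

Call:
jog_arm:
  motion:
    - [[0.0003, 0, 0.001, 0, 0, 0, 0.3], [0.0005, 0, 0.002, 0, 0, 0, 0.3], [0.0005, 0, 0.002, 0, 0, 0, 0.3]]

```text
clock: 15.78
position: [0.5041, -0.0904, 0.0595]
ee_rot: [1.212, 2.641, -0.158]
force: [-1.5, 0.7, 0.8]
width: 0.541
gripper_force: 30.0
```

Call:
jog_arm:
  motion:
    - [[0.0003, 0, 0.001, 0, 0, 0, 0.3], [0.0004, 0, 0.0015, 0, 0, 0, 0.3], [0.0004, 0, 0.0015, 0, 0, 0, 0.3]]

```text
clock: 16.03
position: [0.5041, -0.0904, 0.0593]
ee_rot: [1.211, 2.639, -0.16]
force: [-12.0, 2.7, 25.8]
width: 0.548
gripper_force: 30.0
```

```bash
python3 - <<'E'
from h import *
s=observe();p,q=cur();print(s['clock'],p,s['force'],s['ft_torque'],(q*R.from_euler("X",-np.pi)).as_euler("ZYX"))
E
```

```text
16.0333 [ 0.5041 -0.0904  0.0593] [-12.0188   2.7263  25.8404] [-0.436   1.6145 -0.4878] [2.2815 0.2578 0.002 ]
```

Call:
jog_arm:
  motion:
    - [[-0.0003, 0, -0.0012, 0, 0, 0, 0.3], [-0.0003, 0, -0.0012, 0, 0, 0, 0.0], [-0.0003, 0, -0.0012, 0, 0, 0, -0.5], [-0.0003, 0, -0.0012, 0, 0, 0, -0.5], [-0.0003, 0, -0.0012, 0, 0, 0, -0.5]]

```text
clock: 16.45
position: [0.5041, -0.0903, 0.0588]
ee_rot: [1.212, 2.641, -0.157]
force: [-0.8, -0.5, 0.1]
width: 0.71
gripper_force: 0.0
```

Call:
jog_arm:
  motion:
    - [[0, 0, -0.02, 0, 0, 0, -0.5], [0, 0, -0.05, 0, 0, 0, -0.5], [0, 0, -0.09, 0, 0, 0, -0.5], [0, 0, -0.13, 0, 0, 0, -0.5], [0, 0, -0.16, 0, 0, 0, -0.5], [0, 0, -0.16, 0, 0, 0, -0.5]]

```text
clock: 16.95
position: [0.4802, -0.0574, 0.2193]
ee_rot: [1.207, 2.635, -0.153]
force: [1.9, -0.9, 0.0]
width: 0.75
gripper_force: 0.0
```

```bash
python3 - <<'E'
from h import *
s=observe();print(s['clock'],s['joints'],s['position'],s['force'],s['width'])
o=[.573,.1554,.0502];y=.37
g=above(o,y,-PI6,.0075)
plan([("m2",([.52,.0,.25],1.5,0)),("m1",([.52,.12,.23],.7,-.1)),("pre",(above(g,y,-PI6/2,.08),y,-PI6/2)),("gr",(g,y,-PI6/2))])
for n in("top","scene"):
    get_image(n);c=proj(np.array([[.5075,-.0925,.06]]),n)[0]
    D=silhouettes("orange_wedge_2",n);print(n,c,[(round(d["p"],2),d["pixel"],int(d["mask"].sum())) for d in D])
E
```

```text
16.95 [ 0.5444  0.2052 -0.8006  2.0257  0.4866  0.9035  0.1835] [ 0.4802 -0.0574  0.2193] [ 1.8663 -0.9214  0.0249] 0.7504725208914838
m2 d [ 0.009   0.0678 -0.0339] r [0.1062 0.2457 0.7781] rows 7.0 P [0.52 0.   0.25]
m1 d [ 0.1197 -0.0085  0.02  ] r [-0.04    0.0946  0.7993] rows 7.0 P [0.52 0.12 0.23]
pre d [ 0.0304 -0.0009  0.0996] r [-0.0594  0.1603  0.325 ] rows 3.0 P [0.55  0.147 0.134]
gr d [ 0.   -0.    0.08] r [0. 0. 0.] rows 2.0 P [0.57  0.154 0.057]
top [310.1335 226.4608] [(0.91, [130.8, 309.0], 1039), (0.9, [318.0, 220.1], 508), (0.89, [217.0, 207.5], 961)]
scene [253.2766 183.6478] [(0.98, [452.5, 202.8], 883), (0.85, [254.9, 185.1], 1024), (0.71, [335.7, 233.8], 765)]
```

Call:
jog_arm:
  motion:
    - [[0.009, 0.0678, -0.0339, 0.1062, 0.2457, 0.7781, -0.5], [0.009, 0.0678, -0.0339, 0.1062, 0.2457, 0.7781, -0.5], [0.009, 0.0678, -0.0339, 0.1062, 0.2457, 0.7781, -0.5], [0.009, 0.0678, -0.0339, 0.1062, 0.2457, 0.7781, -0.5], [0.009, 0.0678, -0.0339, 0.1062, 0.2457, 0.7781, -0.5], [0.009, 0.0678, -0.0339, 0.1062, 0.2457, 0.7781, -0.5], [0.009, 0.0678, -0.0339, 0.1062, 0.2457, 0.7781, -0.5], [0.009, 0.0678, -0.0339, 0.1062, 0.2457, 0.7781, -0.5]]

```text
clock: 17.82
position: [0.5178, -0.0039, 0.2419]
ee_rot: [-2.3, -2.126, 0.013]
force: [0.0, -0.1, 0.6]
width: 0.751
gripper_force: 0.0
```

Call:
jog_arm:
  motion:
    - [[0.1197, -0.0085, 0.02, -0.04, 0.0946, 0.7993, -0.5], [0.1197, -0.0085, 0.02, -0.04, 0.0946, 0.7993, -0.5], [0.1197, -0.0085, 0.02, -0.04, 0.0946, 0.7993, -0.5], [0.1197, -0.0085, 0.02, -0.04, 0.0946, 0.7993, -0.5], [0.1197, -0.0085, 0.02, -0.04, 0.0946, 0.7993, -0.5], [0.1197, -0.0085, 0.02, -0.04, 0.0946, 0.7993, -0.5], [0.1197, -0.0085, 0.02, -0.04, 0.0946, 0.7993, -0.5], [0.1197, -0.0085, 0.02, -0.04, 0.0946, 0.7993, -0.5]]

```text
clock: 18.48
position: [0.517, 0.1178, 0.2229]
ee_rot: [-2.915, -1.06, -0.131]
force: [0.3, 0.2, 0.5]
width: 0.75
gripper_force: 0.0
```

Call:
jog_arm:
  motion:
    - [[0.0304, -0.0009, 0.0996, -0.0594, 0.1603, 0.325, -0.5], [0.0304, -0.0009, 0.0996, -0.0594, 0.1603, 0.325, -0.5], [0.0304, -0.0009, 0.0996, -0.0594, 0.1603, 0.325, -0.5], [0.0304, -0.0009, 0.0996, -0.0594, 0.1603, 0.325, -0.5], [0.0304, -0.0009, 0.0996, -0.0594, 0.1603, 0.325, -0.5], [0.0304, -0.0009, 0.0996, -0.0594, 0.1603, 0.325, -0.5], [0.0304, -0.0009, 0.0996, -0.0594, 0.1603, 0.325, -0.5]]

```text
clock: 19.07
position: [0.5489, 0.1444, 0.1296]
ee_rot: [-3.015, -0.566, -0.387]
force: [-0.3, -0.1, 0.7]
width: 0.75
gripper_force: 0.0
```

```bash
python3 - <<'E'
from h import *
import pickle
s=observe();print(s['clock'],s['joints'],s['position'],s['force'],s['width'])
o=[.573,.1554,.0502];y=.37
g=above(o,y,-PI6,.0075)
plan([("gr",(g,y,-PI6/2))])
ms={}
for n in("top","scene"):
    get_image(n);c=proj(np.array([[.5075,-.0925,.06]]),n)[0]
    D=silhouettes("orange_wedge_2",n);print(n,[(round(d["p"],2),d["pixel"],int(d["mask"].sum())) for d in D])
    D=[d for d in D if np.hypot(*(np.array(d["pixel"])-c))<20]
    if D: ms[n]=D[0]["mask"].astype(float)
for k in(ms,{n:ms[n] for n in ms if n=="top"}):
    if k:
        x,c=fit(lambda x:yawpitch(x[2],0).apply(W)+[x[0],x[1],.048],[.5075,-.0925,2.28],k,[.006,.006,.08]);print("o2",x,c)
E
```

```text
19.0667 [-0.0096  0.3638 -0.4229  2.0344  0.2957  0.5337 -1.8257] [0.5489 0.1444 0.1296] [-0.2652 -0.1464  0.7235] 0.750484756227547
gr d [ 0.0035 -0.0014  0.0762] r [-0.0025  0.0061  0.0008] rows 2.0 P [0.57  0.154 0.057]
top [(0.73, [206.0, 189.0], 183), (0.68, [308.9, 227.3], 989)]
scene [(0.84, [252.0, 184.5], 1028), (0.75, [452.4, 202.8], 950), (0.74, [333.8, 232.3], 749), (0.35, [239.4, 170.2], 416), (0.29, [172.1, 147.6], 566)]
o2 [ 0.5094 -0.0957  2.2862] 0.055711641985376426
o2 [ 0.5089 -0.0962  2.2896] 0.055126955609570816
```

Call:
jog_arm:
  motion:
    - [[0.0035, -0.0014, 0.025, -0.0025, 0.006, 0, -0.5], [0.0035, -0.0014, 0.05, -0.0025, 0.006, 0, -0.5], [0.0035, -0.0014, 0.07, -0.0025, 0.006, 0, -0.5], [0.0035, -0.0014, 0.0762, -0.0025, 0.006, 0, -0.5], [0.0035, -0.0014, 0.0762, -0.0025, 0.006, 0, -0.5], [0.0035, -0.0014, 0.0762, -0.0025, 0.006, 0, -0.5]]

```text
clock: 19.77
position: [0.568, 0.1541, 0.0555]
ee_rot: [-3.016, -0.56, -0.394]
force: [0.2, 0.0, -0.2]
width: 0.751
gripper_force: 0.0
```

Call:
jog_arm:
  motion:
    - [[0, 0, 0, 0, 0, 0, 0.3], [0, 0, 0, 0, 0, 0, 0.3], [0, 0, 0, 0, 0, 0, 0.3], [0, 0, 0, 0, 0, 0, 0.3], [0, 0, 0, 0, 0, 0, 0.3]]
  force: 30

```text
clock: 20.18
position: [0.5683, 0.1544, 0.056]
ee_rot: [-3.016, -0.56, -0.397]
force: [-4.0, -0.7, 8.0]
width: 0.542
gripper_force: 30.0
```

```bash
python3 - <<'E'
from h import *
s=observe();print(s['clock'],s['joints'],s['position'],s['force'],s['width'])
p,q=cur();e=(q*R.from_euler("X",-np.pi)).as_euler("ZYX");print("ypr",e)
off=q.inv().apply(np.array([.573,.1554,.0502])-p);print("off",off);off[1]=0
# tool-x side of wedge is thin end: tool-x axis of wedge goes UP 30 on rack, in place up 9.46
B=np.array([.509,-.096,.048]);y=2.287;dt=e[1]+PI6;T=np.radians(9.46)
plan([("lift",(p+[-.03,-.012,.15],e[0],e[1])),
("m1",([.52,.1,.27],1.0,0)),("m2",([.51,.0,.27],1.7,0)),
("over",tcp_for(B+[0,0,.12],y,-T,dt,off)),("near",tcp_for(B+[0,0,.034],y,-T,dt,off)),("set",tcp_for(B+[0,0,.024],y,-T,dt,off))])
E
```

```text
20.1833 [-0.1151  0.4928 -0.3132  2.0608  0.4135  0.3727 -1.9456] [0.5683 0.1544 0.056 ] [-4.0418 -0.6823  7.9592] 0.5423572297066102
ypr [ 0.3672 -0.2618  0.0011]
off [0.0031 0.0008 0.0068]
lift d [ 0.0076  0.0003 -0.1533] r [-0.0011  0.      0.    ] rows 4.0 P [0.538 0.142 0.206]
m1 d [-0.0147  0.033  -0.0702] r [ 0.0828 -0.253  -0.6291] rows 6.0 P [0.52 0.1  0.27]
m2 d [-0.0896  0.0456  0.    ] r [ 0.   0.  -0.7] rows 6.0 P [0.51 0.   0.27]
over d [-0.0971 -0.012   0.0949] r [-0.0284 -0.0939 -0.5865] rows 5.0 P [ 0.511 -0.098  0.175]
near d [ 0.0083 -0.      0.0856] r [0. 0. 0.] rows 3.0 P [ 0.511 -0.098  0.089]
set d [ 0.001 -0.     0.01 ] r [0. 0. 0.] rows 1.0 P [ 0.511 -0.098  0.079]
```

Call:
jog_arm:
  motion:
    - [[0.001, 0, -0.03, 0, 0, 0, 0.3], [0.003, 0, -0.065, 0, 0, 0, 0.3], [0.005, 0, -0.1, 0, 0, 0, 0.3], [0.007, 0, -0.135, 0, 0, 0, 0.3], [0.0076, 0, -0.153, -0.001, 0, 0, 0.3], [0.0076, 0, -0.153, -0.001, 0, 0, 0.3]]

```text
clock: 20.68
position: [0.5392, 0.1426, 0.209]
ee_rot: [-3.017, -0.559, -0.404]
force: [0.5, 0.3, -3.8]
width: 0.539
gripper_force: 30.0
```

Call:
jog_arm:
  motion:
    - [[-0.002, 0.004, -0.009, 0.01, -0.032, -0.079, 0.3], [-0.0037, 0.008, -0.0175, 0.02, -0.063, -0.157, 0.3], [-0.0055, 0.0124, -0.026, 0.031, -0.095, -0.236, 0.3], [-0.0073, 0.0165, -0.035, 0.041, -0.1265, -0.315, 0.3], [-0.009, 0.02, -0.044, 0.052, -0.158, -0.393, 0.3], [-0.011, 0.025, -0.053, 0.062, -0.19, -0.472, 0.3], [-0.013, 0.029, -0.061, 0.072, -0.221, -0.55, 0.3], [-0.0147, 0.033, -0.07, 0.0828, -0.253, -0.629, 0.3], [-0.0147, 0.033, -0.07, 0.0828, -0.253, -0.629, 0.3]]

```text
clock: 21.43
position: [0.5204, 0.0993, 0.2679]
ee_rot: [-2.755, -1.509, 0.006]
force: [-0.0, 0.6, -4.2]
width: 0.542
gripper_force: 30.0
```

Call:
jog_arm:
  motion:
    - [[-0.011, 0.0057, 0, 0, 0, -0.0875, 0.3], [-0.022, 0.0114, 0, 0, 0, -0.175, 0.3], [-0.034, 0.017, 0, 0, 0, -0.2625, 0.3], [-0.045, 0.023, 0, 0, 0, -0.35, 0.3], [-0.056, 0.0285, 0, 0, 0, -0.4375, 0.3], [-0.067, 0.034, 0, 0, 0, -0.525, 0.3], [-0.078, 0.04, 0, 0, 0, -0.6125, 0.3], [-0.0896, 0.0456, 0, 0, 0, -0.7, 0.3], [-0.0896, 0.0456, 0, 0, 0, -0.7, 0.3]]

```text
clock: 22.18
position: [0.509, -0.0032, 0.2666]
ee_rot: [-2.075, -2.357, 0.006]
force: [-0.6, 0.1, -4.1]
width: 0.545
gripper_force: 30.0
```

Call:
jog_arm:
  motion:
    - [[-0.014, -0.0017, 0.0136, -0.004, -0.0134, -0.084, 0.3], [-0.028, -0.0034, 0.027, -0.008, -0.027, -0.168, 0.3], [-0.042, -0.005, 0.041, -0.012, -0.04, -0.251, 0.3], [-0.0555, -0.007, 0.054, -0.016, -0.054, -0.335, 0.3], [-0.069, -0.0086, 0.068, -0.02, -0.067, -0.419, 0.3], [-0.083, -0.01, 0.081, -0.024, -0.08, -0.503, 0.3], [-0.0971, -0.012, 0.0949, -0.0284, -0.0939, -0.5865, 0.3], [-0.0971, -0.012, 0.0949, -0.0284, -0.0939, -0.5865, 0.3], [-0.0971, -0.012, 0.0949, -0.0284, -0.0939, -0.5865, 0.3], [-0.0971, -0.012, 0.0949, -0.0284, -0.0939, -0.5865, 0.3]]

```text
clock: 23.02
position: [0.5104, -0.0966, 0.1738]
ee_rot: [1.271, 2.778, -0.061]
force: [1.1, 0.1, -3.7]
width: 0.545
gripper_force: 30.0
```

```bash
python3 - <<'E'
from h import *
s=observe();print(s['clock'],s['joints'],s['position'],s['force'],s['width'])
off=[.0031,0,.0068]
B=np.array([.509,-.096,.048]);y=2.287;dt=-.2618+PI6;T=np.radians(9.46)
plan([("near",tcp_for(B+[0,0,.034],y,-T,dt,off)),("set",tcp_for(B+[0,0,.024],y,-T,dt,off))])
E
```

```text
23.0167 [ 0.6274  0.3833 -0.7625  1.9143  0.4268  0.9312  0.3672] [ 0.5104 -0.0966  0.1738] [ 1.0781  0.0758 -3.6949] 0.5448148874795754
near d [ 0.0069 -0.0006  0.0844] r [-0.0006 -0.0016 -0.0036] rows 3.0 P [ 0.511 -0.098  0.089]
set d [ 0.001 -0.     0.01 ] r [0. 0. 0.] rows 1.0 P [ 0.511 -0.098  0.079]
```

Call:
jog_arm:
  motion:
    - [[0.002, 0, 0.025, 0, 0, 0, 0.3], [0.004, 0, 0.05, 0, -0.001, -0.002, 0.3], [0.006, -0.0006, 0.072, -0.0006, -0.0016, -0.0036, 0.3], [0.0069, -0.0006, 0.0844, -0.0006, -0.0016, -0.0036, 0.3], [0.0069, -0.0006, 0.0844, -0.0006, -0.0016, -0.0036, 0.3], [0.0069, -0.0006, 0.0844, -0.0006, -0.0016, -0.0036, 0.3]]

```text
clock: 23.52
position: [0.5109, -0.0984, 0.0896]
ee_rot: [1.261, 2.78, -0.062]
force: [0.0, -0.2, -3.3]
width: 0.538
gripper_force: 30.0
```

Call:
jog_arm:
  motion:
    - [[0.0003, 0, 0.003, 0, 0, 0, 0.3], [0.0006, 0, 0.006, 0, 0, 0, 0.3], [0.0006, 0, 0.006, 0, 0, 0, 0.3], [0.0006, 0, 0.006, 0, 0, 0, 0.3]]

```text
clock: 23.85
position: [0.5107, -0.0994, 0.0836]
ee_rot: [1.261, 2.779, -0.063]
force: [-0.4, -1.2, -4.2]
width: 0.544
gripper_force: 30.0
```

Call:
jog_arm:
  motion:
    - [[0.0001, 0, 0.0015, 0, 0, 0, 0.3], [0.0003, 0, 0.0025, 0, 0, 0, 0.3], [0.0003, 0, 0.0025, 0, 0, 0, 0.3]]

```text
clock: 24.1
position: [0.5103, -0.0993, 0.0805]
ee_rot: [1.261, 2.78, -0.063]
force: [0.2, -0.1, -3.8]
width: 0.542
gripper_force: 30.0
```

Call:
jog_arm:
  motion:
    - [[0.0001, 0, 0.001, 0, 0, 0, 0.3], [0.0002, 0, 0.002, 0, 0, 0, 0.3], [0.0002, 0, 0.002, 0, 0, 0, 0.3]]

```text
clock: 24.35
position: [0.5105, -0.0993, 0.0786]
ee_rot: [1.26, 2.78, -0.063]
force: [-0.6, -0.5, -1.7]
width: 0.538
gripper_force: 30.0
```

Call:
jog_arm:
  motion:
    - [[0.0001, 0, 0.0005, 0, 0, 0, 0.3], [0.0001, 0, 0.001, 0, 0, 0, 0.3], [0.0001, 0, 0.001, 0, 0, 0, 0.3]]

```text
clock: 24.6
position: [0.5107, -0.0993, 0.0784]
ee_rot: [1.26, 2.779, -0.064]
force: [-4.1, -0.5, 9.1]
width: 0.542
gripper_force: 30.0
```

Call:
jog_arm:
  motion:
    - [[0, 0, -0.0005, 0, 0, 0, 0.3], [0, 0, -0.0005, 0, 0, 0, 0.0], [0, 0, -0.0005, 0, 0, 0, -0.5], [0, 0, -0.0005, 0, 0, 0, -0.5], [0, 0, -0.0005, 0, 0, 0, -0.5]]

```text
clock: 25.02
position: [0.5106, -0.0991, 0.0781]
ee_rot: [1.26, 2.78, -0.063]
force: [0.2, 0.1, -1.1]
width: 0.71
gripper_force: 0.0
```

Call:
jog_arm:
  motion:
    - [[0, 0, -0.02, 0, 0, 0, -0.5], [0, 0, -0.05, 0, 0, 0, -0.5], [0, 0, -0.09, 0, 0, 0, -0.5], [0, 0, -0.13, 0, 0, 0, -0.5], [0, 0, -0.15, 0, 0, 0, -0.5], [0, 0, -0.15, 0, 0, 0, -0.5]]

```text
clock: 25.52
position: [0.5034, -0.0872, 0.2323]
ee_rot: [1.257, 2.774, -0.06]
force: [0.8, -0.1, -0.9]
width: 0.753
gripper_force: 0.0
```

```bash
python3 - <<'E'
from h import *
s=observe();print(s['clock'],s['joints'],s['position'],s['force'],s['width'])
# jack: closing dir perpendicular to direction to purple (dx .027,dy -.094)
a=np.arctan2(-.094,.027);print("to purple yaw",a)   # tool x along that line
for y in(a,a+np.pi):
    plan([("hi",([.5155,-.336,.23],y,0)),("gr",([.5155,-.336,.082],y,0))])
im=get_image("scene")[:,:,::-1];u=proj(np.array([[.5065,-.092,.08]]),"scene")[0].astype(int)
cv2.imwrite("pics/set3.png",cv2.resize(im[u[1]-50:u[1]+50,u[0]-60:u[0]+60],(600,500),interpolation=3))
E
```

```text
25.5167 [ 0.667   0.3017 -0.8088  1.8592  0.3504  1.0342  0.433 ] [ 0.5034 -0.0872  0.2323] [ 0.7617 -0.1078 -0.8548] 0.753430357043515
to purple yaw -1.2910921743312658
hi d [-0.1938 -0.155   0.0218] r [-0.1387  0.0363 -2.6982] rows 22.0 P [ 0.516 -0.336  0.23 ]
gr d [ 0.    -0.     0.148] r [0. 0. 0.] rows 4.0 P [ 0.516 -0.336  0.082]
hi d [-0.1938 -0.155   0.0218] r [0.0264 0.101  0.4398] rows 6.0 P [ 0.516 -0.336  0.23 ]
gr d [ 0.    -0.     0.148] r [0. 0. 0.] rows 4.0 P [ 0.516 -0.336  0.082]
```

View pics/set3.png

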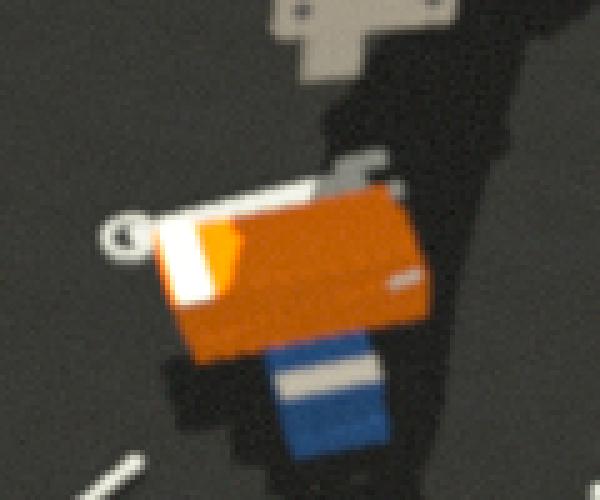

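The stack looks square: orange pair at crop (290,275), and both bands (left on top, right below) confirm end for end. Now the jack.

Call:
jog_arm:
  motion:
    - [[-0.1938, -0.155, 0.0218, 0.0264, 0.101, 0.4398, -0.8], [-0.1938, -0.155, 0.0218, 0.0264, 0.101, 0.4398, -0.8], [-0.1938, -0.155, 0.0218, 0.0264, 0.101, 0.4398, -0.8], [-0.1938, -0.155, 0.0218, 0.0264, 0.101, 0.4398, -0.8], [-0.1938, -0.155, 0.0218, 0.0264, 0.101, 0.4398, -0.8], [-0.1938, -0.155, 0.0218, 0.0264, 0.101, 0.4398, -0.8], [-0.1938, -0.155, 0.0218, 0.0264, 0.101, 0.4398, -0.8], [-0.1938, -0.155, 0.0218, 0.0264, 0.101, 0.4398, -0.8], [-0.1938, -0.155, 0.0218, 0.0264, 0.101, 0.4398, -0.8], [-0.1938, -0.155, 0.0218, 0.0264, 0.101, 0.4398, -0.8]]

```text
clock: 26.4
position: [0.5129, -0.3351, 0.2241]
ee_rot: [-1.883, -2.504, 0.005]
force: [-0.7, 1.2, -0.6]
width: 0.899
gripper_force: 0.0
```

```bash
python3 - <<'E'
from h import *
s=observe();print(s['clock'],s['joints'],s['position'],s['force'],s['width'])
get_image("top");get_image("scene")
D=silhouettes("orange_wedge_1","top");S=silhouettes("orange_wedge_1","scene")
ms={}
for n,L in(("top",D),("scene",S)):
    c=proj(np.array([[.509,-.096,.07]]),n)[0];L=[d for d in L if np.hypot(*(np.array(d["pixel"])-c))<20]
    print(n,[(round(d["p"],2),d["pixel"],int(d["mask"].sum())) for d in L])
    if L: ms[n]=L[0]["mask"].astype(float)
BB=np.array([[sx*.06,sy*.025,z] for sx in(-1,1) for sy in(-1,1) for z in(.048,.096)])
x,c=fit(lambda x:yawpitch(x[2],0).apply(BB)+[x[0],x[1],0],[.509,-.096,2.287],ms,[.006,.006,.08]);print("orange block",x,c)
y=-1.291+np.pi
th=np.linspace(0,2*np.pi,24,endpoint=False)
J=np.array([[a*np.cos(t),a*np.sin(t),z] for a,z in((.018,0),(.018,.008),(.025,.074),(.025,.115)) for t in th])
L=[d for d in silhouettes("jack","scene") if abs(d["pixel"][0]-170)<15]
if L: print("jack scene",fit(lambda x:J+[x[0],x[1],0],[.5155,-.336],{"scene":L[0]["mask"].astype(float)},[.006,.006]))
plan([("hi",([.5155,-.336,.15],y,0)),("gr",([.5155,-.336,.082],y,0))])
E
```

```text
26.4 [ 0.9021  0.4973 -0.6152  1.5614  0.302   1.1883  0.5093] [ 0.5129 -0.3351  0.2241] [-0.7308  1.1648 -0.5903] 0.898716975143704
top [(0.78, [312.1, 225.5], 1052)]
scene [(0.88, [261.0, 190.5], 332), (0.86, [247.8, 175.6], 1048)]
orange block [ 0.5136 -0.1026  2.2679] 0.42947292730477105
jack scene (array([ 0.5161, -0.3332]), np.float64(0.2197751283557))
hi d [-0.0008  0.0029  0.0749] r [-0.0069 -0.0029  0.0006] rows 2.0 P [ 0.516 -0.336  0.15 ]
gr d [ 0.    -0.     0.068] r [0. 0. 0.] rows 2.0 P [ 0.516 -0.336  0.082]
```

Call:
jog_arm:
  motion:
    - [[-0.0008, 0.0029, 0.03, -0.007, -0.003, 0, -0.8], [-0.0008, 0.0029, 0.055, -0.007, -0.003, 0, -0.8], [-0.0008, 0.0029, 0.075, -0.007, -0.003, 0, -0.8], [-0.0008, 0.0029, 0.1, -0.007, -0.003, 0, -0.8], [-0.0008, 0.0029, 0.125, -0.007, -0.003, 0, -0.8], [-0.0008, 0.0029, 0.142, -0.007, -0.003, 0, -0.8], [-0.0008, 0.0029, 0.142, -0.007, -0.003, 0, -0.8], [-0.0008, 0.0029, 0.142, -0.007, -0.003, 0, -0.8]]

```text
clock: 27.32
position: [0.5144, -0.3362, 0.0825]
ee_rot: [-1.889, -2.508, -0.0]
force: [0.0, -0.2, 0.3]
width: 0.902
gripper_force: 0.0
```

Call:
jog_arm:
  motion:
    - [[0, 0, 0, 0, 0, 0, -0.2], [0, 0, 0, 0, 0, 0, 0.0], [0, 0, 0, 0, 0, 0, 0.3], [0, 0, 0, 0, 0, 0, 0.3], [0, 0, 0, 0, 0, 0, 0.3], [0, 0, 0, 0, 0, 0, 0.3]]
  force: 30

```text
clock: 27.82
position: [0.515, -0.3368, 0.0832]
ee_rot: [1.891, 2.508, 0.0]
force: [0.5, -0.7, 2.1]
width: 0.539
gripper_force: 30.0
```

```bash
python3 - <<'E'
from h import *
s=observe();print(s['clock'],s['position'],s['force'],s['width'])
p,q=cur();print((q*R.from_euler("X",-np.pi)).as_euler("ZYX"))
ms={}
for n in("top","scene"):
    get_image(n);L=silhouettes("orange_wedge_1",n)
    c=proj(np.array([[.509,-.096,.07]]),n)[0];L=[d for d in L if np.hypot(*(np.array(d["pixel"])-c))<22 and d["p"]>.4]
    ms[n]=np.any([d["mask"] for d in L],0).astype(float);print(n,len(L),ms[n].sum())
BB=np.array([[sx*.06,sy*.025,z] for sx in(-1,1) for sy in(-1,1) for z in(.048,.096)])
f=lambda m:fit(lambda x:yawpitch(x[2],0).apply(BB)+[x[0],x[1],0],[.509,-.096,2.287],m,[.006,.006,.08])
print(f(ms),f({"top":ms["top"]}))
E
```

```text
27.8167 [ 0.515  -0.3368  0.0832] [ 0.4716 -0.7294  2.1283] 0.5392922106594928
[ 1.8497  0.0004 -0.0006]
top 1 975.0
scene 2 1322.0
(array([ 0.5132, -0.1021,  2.2703]), np.float64(0.08922759117919238)) (array([ 0.5136, -0.1037,  2.2886]), np.float64(0.05382687428753463))
```

Call:
jog_arm:
  motion:
    - [[0, 0, -0.01, 0, 0, 0, 0.3], [0, 0, -0.03, 0, 0, 0, 0.3], [0, 0, -0.055, 0, 0, 0, 0.3], [0, 0, -0.08, 0, 0, 0, 0.3], [0, 0, -0.105, 0, 0, 0, 0.3], [0, 0, -0.125, 0, 0, 0, 0.3], [0, 0, -0.135, 0, 0, 0, 0.3], [0, 0, -0.135, 0, 0, 0, 0.3]]

```text
clock: 28.68
position: [0.5154, -0.3369, 0.2198]
ee_rot: [1.889, 2.507, 0.001]
force: [0.7, -0.6, -5.8]
width: 0.539
gripper_force: 30.0
```

```bash
python3 - <<'E'
from h import *
s=observe();print(s['clock'],s['position'],s['force'],s['width'])
ms={}
for n in("top","scene"):
    get_image(n);L=silhouettes("orange_wedge_1",n)
    c=proj(np.array([[.509,-.096,.07]]),n)[0];L=[d for d in L if np.hypot(*(np.array(d["pixel"])-c))<22 and d["p"]>.4]
    ms[n]=np.any([d["mask"] for d in L],0).astype(float);print(n,len(L),ms[n].sum())
T=np.radians(9.46)
def two(x):
    a=yawpitch(x[2],0)
    lo=a.apply(W)+[x[0],x[1],.048]
    hi=(a*R.from_euler("Y",-T)*R.from_euler("Z",np.pi)).apply(W)+a.apply([x[3],x[4],.024+x[3]*np.tan(T)])+[x[0],x[1],.048]
    return np.vstack([lo,hi])
for m in(ms,{"top":ms["top"]}): print(fit(two,[.511,-.099,2.28,0,0],m,[.006,.006,.06,.008,.005]))
y=1.8497
plan([("go",([.5115,-.1,.222],y,0)),("near",([.5115,-.1,.186],y,0))])
E
```

```text
28.6833 [ 0.5154 -0.3369  0.2198] [ 0.6652 -0.5637 -5.7921] 0.5389824676596459
top 1 900.0
scene 2 1361.0
(array([ 0.5127, -0.0977,  2.2744,  0.0019,  0.0007]), np.float64(0.11291051744760844))
(array([ 0.5155, -0.1038,  2.297 ,  0.0042,  0.0009]), np.float64(0.11914039982475955))
go d [ 0.2279  0.0631 -0.0058] r [-0.0024 -0.0025  0.0001] rows 6.0 P [ 0.511 -0.1    0.222]
near d [ 0.    -0.     0.036] r [0. 0. 0.] rows 1.0 P [ 0.511 -0.1    0.186]
```

Call:
jog_arm:
  motion:
    - [[0.012, 0.0033, -0.003, 0, 0, 0, 0.3], [0.036, 0.01, -0.006, 0, 0, 0, 0.3], [0.066, 0.0183, -0.006, 0, 0, 0, 0.3], [0.098, 0.027, -0.006, 0, 0, 0, 0.3], [0.13, 0.036, -0.006, 0, 0, 0, 0.3], [0.162, 0.045, -0.006, 0, 0, 0, 0.3], [0.192, 0.053, -0.006, 0, 0, 0, 0.3], [0.215, 0.0595, -0.006, -0.002, -0.0025, 0, 0.3], [0.2279, 0.0631, -0.006, -0.0024, -0.0025, 0, 0.3], [0.2279, 0.0631, -0.006, -0.0024, -0.0025, 0, 0.3]]

```text
clock: 29.72
position: [0.5119, -0.095, 0.2235]
ee_rot: [1.882, 2.514, 0.003]
force: [-0.3, 0.9, -5.5]
width: 0.542
gripper_force: 30.0
```

Call:
jog_arm:
  motion:
    - [[0, 0, 0.01, 0, 0, 0, 0.3], [0, 0, 0.022, 0, 0, 0, 0.3], [0, 0, 0.032, 0, 0, 0, 0.3], [0, 0, 0.036, 0, 0, 0, 0.3], [0, 0, 0.036, 0, 0, 0, 0.3], [0, 0, 0.036, 0, 0, 0, 0.3]]

```text
clock: 30.22
position: [0.5125, -0.1007, 0.1874]
ee_rot: [1.89, 2.506, 0.0]
force: [-0.6, -0.8, -5.4]
width: 0.539
gripper_force: 30.0
```

```bash
python3 - <<'E'
from h import *
s=observe();print(s['clock'],s['position'],s['force'],s['width'])
p,q=cur();print((q*R.from_euler("X",-np.pi)).as_euler("ZYX"))
plan([("fix",([.5115,-.099,.184],1.8497,0))])
o=[]
for n in("top","scene"):
    im=get_image(n)[:,:,::-1];u=proj(np.array([[.51,-.1,.12]]),n)[0].astype(int)
    o.append(cv2.resize(im[max(u[1]-60,0):u[1]+60,u[0]-40:u[0]+40],(400,600),interpolation=3))
cv2.imwrite("pics/jk.png",np.hstack(o))
E
```

```text
30.2167 [ 0.5125 -0.1007  0.1874] [-0.6411 -0.8274 -5.3969] 0.5388631247675115
[ 1.8492  0.0017 -0.0017]
fix d [ 0.0019 -0.0005  0.0034] r [ 0.0017  0.0018 -0.0005] rows 1.0 P [ 0.511 -0.099  0.184]
```

View pics/jk.png

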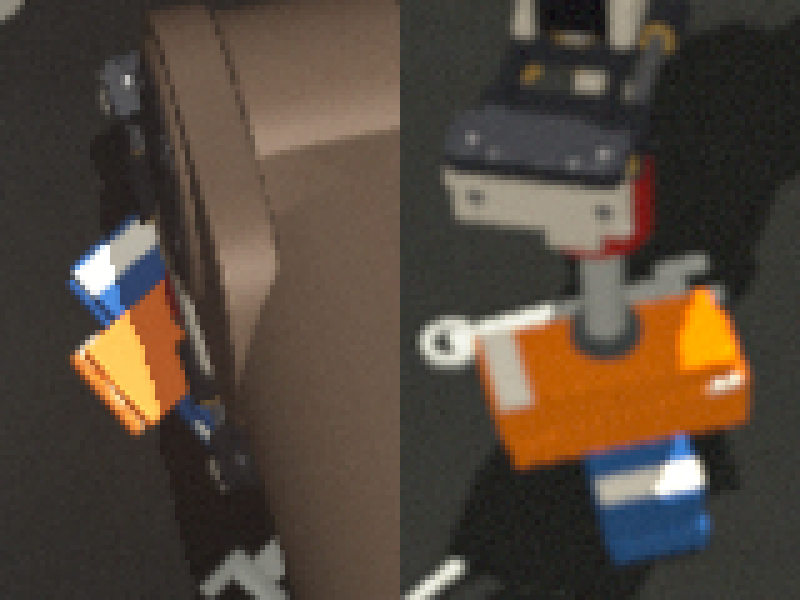

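The jack foot hovers over the middle of the top face (scene crop (605,330)). I'll lower it.

Call:
jog_arm:
  motion:
    - [[0.001, 0, 0.0015, 0.0017, 0.0018, 0, 0.3], [0.0019, 0, 0.0034, 0.0017, 0.0018, 0, 0.3], [0.0019, 0, 0.005, 0.0017, 0.0018, 0, 0.3], [0.0019, 0, 0.005, 0.0017, 0.0018, 0, 0.3]]

```text
clock: 30.65
position: [0.512, -0.0985, 0.1825]
ee_rot: [1.89, 2.508, 0.0]
force: [-1.0, -0.3, -4.7]
width: 0.538
gripper_force: 30.0
```

Call:
jog_arm:
  motion:
    - [[0, 0, 0.001, 0, 0, 0, 0.3], [0, 0, 0.002, 0, 0, 0, 0.3], [0, 0, 0.002, 0, 0, 0, 0.3]]

```text
clock: 30.9
position: [0.5121, -0.0986, 0.1806]
ee_rot: [1.891, 2.508, 0.0]
force: [0.5, -0.4, -5.0]
width: 0.545
gripper_force: 30.0
```

Call:
jog_arm:
  motion:
    - [[0, 0, 0.0006, 0, 0, 0, 0.3], [0, 0, 0.0012, 0, 0, 0, 0.3], [0, 0, 0.0012, 0, 0, 0, 0.3], [0, 0, 0.0012, 0, 0, 0, 0.3]]

```text
clock: 31.23
position: [0.5122, -0.0985, 0.1796]
ee_rot: [1.891, 2.508, 0.0]
force: [-0.3, -0.3, -6.0]
width: 0.539
gripper_force: 30.0
```

Call:
jog_arm:
  motion:
    - [[0, 0, 0.0004, 0, 0, 0, 0.3], [0, 0, 0.0008, 0, 0, 0, 0.3], [0, 0, 0.0008, 0, 0, 0, 0.3]]

```text
clock: 31.48
position: [0.5122, -0.0985, 0.1787]
ee_rot: [1.89, 2.508, 0.0]
force: [-0.0, -0.9, -5.8]
width: 0.538
gripper_force: 30.0
```

Call:
jog_arm:
  motion:
    - [[0, 0, 0.0004, 0, 0, 0, 0.3], [0, 0, 0.0008, 0, 0, 0, 0.3], [0, 0, 0.0008, 0, 0, 0, 0.3]]

```text
clock: 31.73
position: [0.5123, -0.0986, 0.1782]
ee_rot: [1.89, 2.508, 0.0]
force: [0.0, -0.6, -2.1]
width: 0.537
gripper_force: 30.0
```

Call:
jog_arm:
  motion:
    - [[0, 0, 0.0004, 0, 0, 0, 0.3], [0, 0, 0.0008, 0, 0, 0, 0.3], [0, 0, 0.0008, 0, 0, 0, 0.3]]

```text
clock: 31.98
position: [0.5125, -0.0987, 0.1781]
ee_rot: [1.89, 2.507, 0.0]
force: [-5.0, -1.6, 7.3]
width: 0.538
gripper_force: 30.0
```

Call:
jog_arm:
  motion:
    - [[0, 0, -0.0005, 0, 0, 0, 0.3], [0, 0, -0.0005, 0, 0, 0, -0.08], [0, 0, -0.0005, 0, 0, 0, -0.15], [0, 0, -0.0005, 0, 0, 0, -0.4], [0, 0, -0.0005, 0, 0, 0, -0.8], [0, 0, -0.0005, 0, 0, 0, -0.8], [0, 0, -0.0005, 0, 0, 0, -0.8]]

```text
clock: 32.57
position: [0.5123, -0.0984, 0.1776]
ee_rot: [1.89, 2.508, 0.001]
force: [-0.1, -0.0, 0.5]
width: 0.816
gripper_force: 0.0
```

Call:
jog_arm:
  motion:
    - [[0, 0, -0.015, 0, 0, 0, -0.8], [0, 0, -0.04, 0, 0, 0, -0.8], [0, 0, -0.07, 0, 0, 0, -0.8], [0, 0, -0.1, 0, 0, 0, -0.8], [0, 0, -0.12, 0, 0, 0, -0.8], [-0.03, 0, -0.12, 0, 0, 0, -0.8], [-0.07, 0, -0.12, 0, 0, 0, -0.8], [-0.11, 0, -0.12, 0, 0, 0, -0.8], [-0.15, 0, -0.12, 0, 0, 0, -0.8], [-0.15, 0, -0.12, 0, 0, 0, -0.8]]

```text
clock: 33.4
position: [0.5532, -0.2526, 0.2961]
ee_rot: [1.903, 2.497, -0.005]
force: [-1.4, -1.2, -0.9]
width: 0.896
gripper_force: 0.0
```

Call:
jog_arm:
  motion:
    - [[-0.04, 0, 0, 0, 0, 0, -0.8], [-0.08, 0, 0, 0, 0, 0, -0.8], [-0.08, 0, 0, 0, 0, 0, -0.8], [-0.08, 0, 0, 0, 0, 0, -0.8], [-0.08, 0, 0, 0, 0, 0, -0.8], [-0.08, 0, 0, 0, 0, 0, -0.8], [-0.08, 0, 0, 0, 0, 0, -0.8], [-0.08, 0, 0, 0, 0, 0, -0.8]]

```text
clock: 34.07
position: [0.5756, -0.3185, 0.2983]
ee_rot: [1.888, 2.509, 0.001]
force: [0.6, -0.5, -0.9]
width: 0.902
gripper_force: 0.0
```

```bash
python3 - <<'E'
from h import *
s=observe();print(s['clock'],s['position'],s['force'],s['width'])
o=[]
for n in("top","scene"):
    im=get_image(n)[:,:,::-1];u=proj(np.array([[.51,-.1,.12]]),n)[0].astype(int)
    o.append(cv2.resize(im[max(u[1]-60,0):u[1]+60,u[0]-40:u[0]+40],(400,600),interpolation=3))
cv2.imwrite("pics/end.png",np.hstack(o))
E
```

```text
34.0667 [ 0.5756 -0.3185  0.2983] [ 0.6367 -0.4642 -0.9253] 0.9019085977220417
```

View pics/end.png

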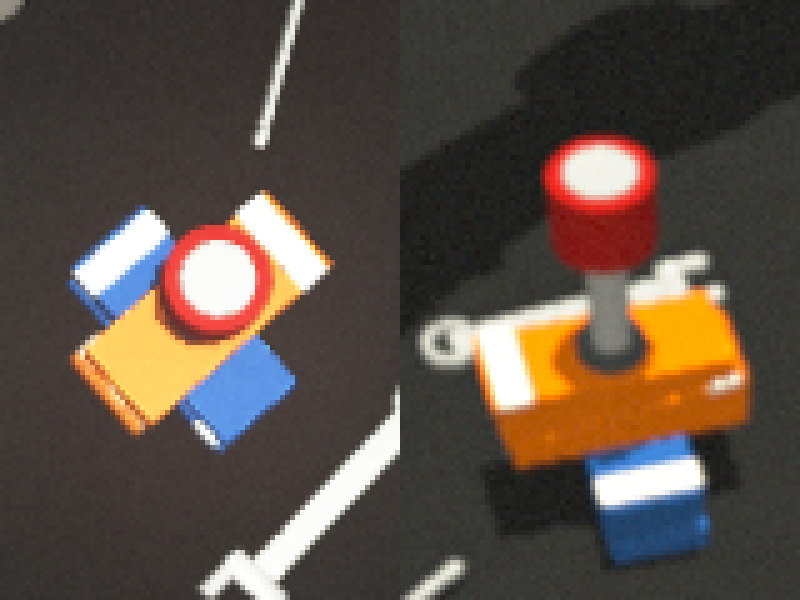

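The jack stands upright on the centred stack in both views, head at (215,280) in the top crop, and it has been released for over a second. I'll hand the job in.

```bash
python3 -c "
from cell import *
print(sign_off())"
```

```text
the job is handed in; nothing more can be done
None
```

The stack is built with both wedge pairs level and crosswise, the red-headed jack stands upright and released on top in the last pictures, and the job was handed in at about 34 s; sign-off gave no verdict.

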